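Turn over the hoist cover castings and reject the one with no boss

ROBOT

A 6-joint arm with a two-finger parallel gripper is mounted at the origin on the work surface. World frame = base frame: x ahead of the robot, y to its left, z up, the work surface at z = 0. Lengths are in mm, angles in rad, forces in N, time in s.
With the tool pointing down it reaches from about 275 to 825 mm from the base axis. Payload 5.2 kg.
Tool frame: the origin (TCP) lies at the centre of the arm's flange, where the gripper is bolted on; the fingertips stand 186 mm ahead of it and the grasp point (between the pads) lies 167 mm ahead of it; x points along the fingers, z is the direction in which the jaws open and shut, and the axes are right-handed (so a half turn about x gives the same grasp; the last joint's range is limited). The gripper opens to 93 mm and grips with 3 to 60 N. Pads are 15 mm wide; open, the fingers measure 128 mm over their backs; the gripper's body (75 mm by 188 mm) begins 65 mm behind the grasp point.
Start: joints at [0.985, 0.259, 1.535, -0, 1.348, -0.203], TCP at [205.415, 510.207, 404.753] pointing down, gripper open.
Joint ranges: [-3.14, 3.14], [-0.91, 2.08], [0.19, 2.58], [-1.22, 4.36], [0.22, 2.71], [-3.12, 3.12]. Speed limits (rad/s): [2.57, 2.57, 3.14, 3.14, 3.14, 3.14].

INTERFACE

Orientations are given as [roll, pitch, yaw] about the fixed x, y, z axes, in that order (R = Rz(yaw) Ry(pitch) Rx(roll)).
In Python, from workcell import manip gives the robot as it stands. The module is installed in compiled form; this text tells all that it offers.
- The arm moves only by the shell command python3 -m pendant 'ROWS'. ROWS is JSON, a list of rows, each an object with "rot": the turn, a rotation vector about the tool's x, y, z in degrees, a list of three; "xyz": the shift along the tool's x, y, z in mm, a list of three; "jaw": the closure, from 0 (fully open) to 1 (shut). A call has exactly 8 rows; each row shifts and turns the commanded pose from where the row before left it, along the tool's axes as they then stand; what a row does not reach is not made up. A row lasts 1/8 s, in which the tool goes at most 62.5 mm and 10.7 degrees, less where a joint would pass 70% of its speed; a pose out of reach is approached as far as the arm can. A call with a gripper value outside its range is refused whole. The fingers move at their own pace and stop on an object; the grip force is fixed at half the most. Time passes only in rows, so rows that do not move let the fingers close, or fill a call up. It gives the time, the measured TCP pose, the force and the opening at its end, in the units of the state.
- manip.get_state(): the state, without advancing time (a new reading comes with each control period).
- manip.read_camera(name): name is "scene" or "top"; returns a dict with "pixels" (480x640x3 uint8, red, green, blue), "vertical_fov" (degrees; the focal length in pixels is half the picture's height over the tangent of half this angle, whatever the lens; pixels are square), "cx", "cy" (the principal point, pixels), "dist_coeffs" ([k1, k2, p1, p2, k3] as OpenCV has them; the pictures are not rectified), "extrinsics" (4x4, takes a point from world to camera coordinates). Camera axes: x right, y down, z forward; pixel columns grow to the right and rows downward; lengths in mm; the calibration is good to about 2 mm. A picture is of the moment at which its call begins. There is no depth.
- manip.sign_off(): hands the job in, once; it reports no verdict.
The state is a dict: "t": time; "joints": joint angles; "dq": joint speeds; "joint_torque": joint torques, N m; "tcp_pos": TCP position; "eef_rot": TCP orientation; "force": force on the tool from outside, world axes, zero at the start; "ft_torque": the same for the moment, N m; "grip_width": opening from 0.0 (shut) to 1.0 (fully open).
Only numpy, scipy, OpenCV 4.12 (cv2) and the standard library are available. Lean on these libraries where they do the work, as an engineer would, in place of code of your own. Each camera call takes 0.05 s, during which the arm holds its last target. There are 200 camera calls.

TASK

Three cast aluminium covers lie open side down on the bench. Turn each one over to look at its underside: lay the two that have a round boss in the hollow on the black rubber mat, open side up, side by side, and put the one whose boss is missing into the cardboard reject box, but only after its underside has been turned into view. Do not throw the covers or drop them from a height, and leave the bottle, the tin and the wood offcut where they are.

Things in the scene. Friction and masses are not known exactly. Their poses are not given: they have to be found in the camera images.
- cover_a: Cast aluminium cover, about 0.3 kg: shell 110 (x) by 62 (y) by 38 mm (z), walls 5, flat closed top 6 mm thick, open underneath. Origin: centre of the open underside; z points to the closed top (up at the start, down once turned over). Leant over 15 degrees when stood on its end, it tips onto its top. SOUND: a round boss 28 mm across and 26 mm long stands mid-hollow, unseen until turned.
- cover_b: Cast aluminium cover, about 0.3 kg: shell 110 (x) by 62 (y) by 38 mm (z), walls 5, flat closed top 6 mm thick, open underneath. Origin: centre of the open underside; z points to the closed top (up at the start, down once turned over). Leant over 15 degrees when stood on its end, it tips onto its top. SOUND: a round boss 28 mm across and 26 mm long stands mid-hollow, unseen until turned.
- cover_c: Cast aluminium cover, about 0.3 kg: shell 110 (x) by 62 (y) by 38 mm (z), walls 5, flat closed top 6 mm thick, open underneath. Origin: centre of the open underside; z points to the closed top (up at the start, down once turned over). Leant over 15 degrees when stood on its end, it tips onto its top. REJECT: its boss is missing; the hollow has only the two low cross ribs that all three have. Otherwise the same from outside.
- pass_mat: Black rubber mat, 240 x 240 mm, 6 mm thick, fixed to the bench. Origin: centre of its underside, z up. It lies to one side of the covers, left or right, opposite the reject box.
- reject_bin: Open cardboard box, fixed, outside 220 mm (its x) by 170 mm (its y), 70 mm high, walls and floor 5 mm. Origin: centre of its underside, z up.
- glue_bottle: Bystander: white bottle 60 mm across, 190 mm tall, upright, origin at the centre of its foot. Leave alone.
- tin: Bystander: closed round tin 74 mm across, 100 mm tall, upright, origin at the centre of its foot. Leave alone.
- offcut: Bystander: wood offcut 60 x 140 x 40 mm (x, y, z), origin at the centre of its underside. Leave alone.
There are look-alikes about, which are no part of the job. Leave any blue look-alike of the cover_a alone. Leave any red look-alike of the cover_c alone.

How it is judged (in metres and radians):
On the way:
1. the cover without a boss has been turned so that its open underside faces sideways or up (z axis at least 75 degrees from upright) before it goes down into the reject box (angle between cover_c's own z axis and vertical above 1.31 rad and (horizontal distance between cover_c and reject_bin above 0.14 m or z of cover_c in the frame of reject_bin above 0.09 m)), for 0.2 s.
At the end, for the whole second after the job is handed in: Both covers with a boss lie flat on the mat, open side up (within 8 degrees), centres over the mat, not stacked; the cover without a boss lies inside the reject box, any way up (its origin within the walls and under 85 mm above the box's underside); all three at rest (x of cover_a in the frame of pass_mat between -0.12 and 0.12 m and y of cover_a in the frame of pass_mat between -0.12 and 0.12 m and z of each of cover_a, cover_b in the frame of pass_mat below 0.05 m and angle between each of cover_a, cover_b's own z axis and vertical above 3 rad and linear speed of each of cover_a, cover_b, cover_c below 0.02 m/s and angular speed of each of cover_a, cover_b, cover_c below 0.2 rad/s and x of cover_b in the frame of pass_mat between -0.12 and 0.12 m and y of cover_b in the frame of pass_mat between -0.12 and 0.12 m and x of cover_c in the frame of reject_bin between -0.105 and 0.105 m and y of cover_c in the frame of reject_bin between -0.08 and 0.08 m and z of cover_c in the frame of reject_bin below 0.085 m); the robot touches nothing.
It fails at once if the bottle is shifted by more than 30 mm or tipped (distance of glue_bottle from where it was at the start of the episode above 0.03 m or angle between glue_bottle's own z axis and vertical above 0.3 rad).
It fails at once if the tin is shifted by more than 30 mm or tipped (distance of tin from where it was at the start of the episode above 0.03 m or angle between tin's own z axis and vertical above 0.3 rad).
It fails at once if the wood offcut is shifted by more than 30 mm or tipped (distance of offcut from where it was at the start of the episode above 0.03 m or angle between offcut's own z axis and vertical above 0.3 rad).
It fails at once if a cover is thrown or dropped from a height (faster than 1.7 m/s) (linear speed of any of cover_a, cover_b, cover_c above 1.7 m/s).
It also fails if it takes over 72 s, if anything falls off the work surface, if the arm or the gripper's body presses on something with over 40 N, if the wrist force passes 120 N, or if a joint passes its speed limit or range.

## Working session

There is one attempt and no reset: what is moved stays moved. The work goes in short steps, Python scripts to look and compute and a shell command to move; the robot and the scene stay as the last step left them, time stands still between calls to the robot, and variables do not carry over. Pictures are saved under pics/ and viewed, about 8 in all and at most 12, crops included, and the job is handed in when it is done.

```bash
mkdir -p pics; ls
cat > h.py <<'E'
import numpy as np, cv2
from workcell import manip
def cam(n):
    c=manip.read_camera(n); p=c["pixels"]; h=p.shape[0]
    f=h/2/np.tan(np.radians(c["vertical_fov"])/2)
    c["K"]=np.array([[f,0,c["cx"]],[0,f,c["cy"]],[0,0,1.]]); c["d"]=np.array(c["dist_coeffs"],float); c["E"]=np.array(c["extrinsics"],float)
    return c
def ray(c,uv):
    q=cv2.undistortPoints(np.array(uv,float).reshape(-1,1,2),c["K"],c["d"]).reshape(-1,2)
    R,t=c["E"][:3,:3],c["E"][:3,3]
    return -R.T@t,(np.c_[q,np.ones(len(q))])@R
def plane(c,uv,z):
    o,d=ray(c,uv); return o+d*((z-o[2])/d[:,2])[:,None]
def proj(c,P):
    return cv2.projectPoints(np.array(P,float).reshape(-1,1,3),cv2.Rodrigues(c["E"][:3,:3])[0],c["E"][:3,3],c["K"],c["d"])[0].reshape(-1,2)
def tri(c1,u1,c2,u2):
    o1,d1=ray(c1,[u1]);o2,d2=ray(c2,[u2]);d1=d1[0]/np.linalg.norm(d1);d2=d2[0]/np.linalg.norm(d2)
    s=np.linalg.lstsq(np.c_[d1,-d2],o2-o1,rcond=None)[0]
    a,b=o1+s[0]*d1,o2+s[1]*d2; return (a+b)/2,np.linalg.norm(a-b)
def save(c,n): cv2.imwrite(f"pics/{n}.png",c["pixels"][:,:,::-1])
E
python3 - <<'E'
from h import *
np.set_printoptions(precision=3,suppress=True)
for n in("scene","top"):
    c=cam(n);save(c,n+"0");print(n,c["K"][0,0],c["d"],"pos",-c["E"][:3,:3].T@c["E"][:3,3],"fwd",c["E"][2,:3])
print(manip.get_state())
E
```

```text
pics
scene 512.8366948356446 [-0.068  0.     0.     0.     0.   ] pos [1036.388 -731.426  888.502] fwd [-0.374  0.598 -0.709]
top 509.6566753235589 [-0.114  0.     0.     0.     0.   ] pos [ 317.332   11.701 1213.83 ] fwd [ 0.218 -0.014 -0.976]
{'t': 0.1, 'joints': array([ 0.985,  0.259,  1.536, -0.   ,  1.348, -0.203]), 'dq': array([ 0.001, -0.002, -0.002, -0.003, -0.   , -0.   ]), 'joint_torque': array([  0.001, -43.821, -28.464,   0.072,   0.036,  -0.   ]), 'tcp_pos': array([205.291, 510.043, 403.998]), 'eef_rot': array([ 2.939,  1.569, -2.156]), 'force': array([0.361, 0.57 , 0.135]), 'ft_torque': array([0.   , 0.03 , 0.029]), 'grip_width': 0.9989001431502299}
```

View pics/scene0.png

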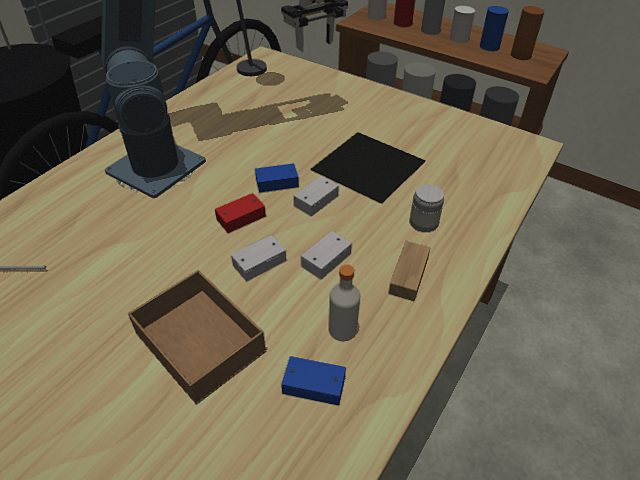

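View pics/top0.png

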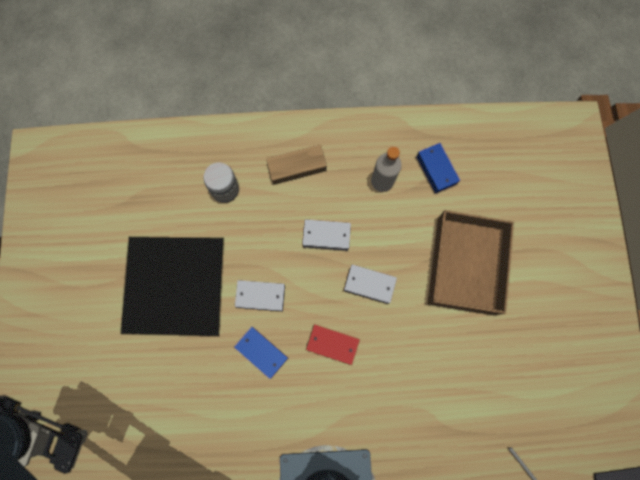

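The scene view shows three bare covers at about (317,195), (326,254) and (259,257), the mat at (368,166) and the box at (197,335). The top view shows the covers at (327,235), (260,295) and (371,284), the mat at (173,286) and the box at (470,262).

```bash
cat > m.py <<'E'
from h import *
np.set_printoptions(precision=1,suppress=True)
T=cam("top");S=cam("scene")
def blobs(c,f,amin):
    hsv=cv2.cvtColor(c["pixels"],cv2.COLOR_RGB2HSV).astype(int)
    m=f(hsv).astype(np.uint8)*255
    m=cv2.morphologyEx(m,cv2.MORPH_OPEN,np.ones((3,3)))
    cs=cv2.findContours(m,cv2.RETR_EXTERNAL,cv2.CHAIN_APPROX_NONE)[0]
    return [(cv2.contourArea(k),k) for k in cs if cv2.contourArea(k)>amin]
if __name__=="__main__":
    for y,x in((235,327),(295,260)): print("top cover hsv",cv2.cvtColor(T["pixels"],cv2.COLOR_RGB2HSV)[y,x])
    print("scene",cv2.cvtColor(S["pixels"],cv2.COLOR_RGB2HSV)[[190,257,247],[310,257,326]])
    g=lambda lo:(lambda h:(h[...,1]<45)&(h[...,2]>lo))
    def top_faces(c,box,lo):
        out=[]
        for a,k in blobs(c,g(lo),300):
            (x,y)=k.reshape(-1,2).mean(0)
            if box[0]<x<box[1] and box[2]<y<box[3]:
                M=cv2.moments(k);out.append((a,np.array([M["m10"],M["m01"]])/M["m00"],k.reshape(-1,2)))
        return out
    tf=top_faces(T,(230,420,210,320),130);sf=top_faces(S,(220,360,170,290),140)
    for a,u,k in tf:
        P=plane(T,k,38)[:,:2].astype(np.float32);r=cv2.minAreaRect(P)
        p=cv2.boxPoints(r);e=max((p[1]-p[0],p[2]-p[1]),key=np.linalg.norm)
        print("TOP",a,u,"c",plane(T,[u],38)[0],"rect",np.array(r[0]),np.array(r[1]),"long ang",np.degrees(np.arctan2(e[1],e[0]))%180)
        for b,v,_ in sf:
            X,gap=tri(T,u,S,v)
            if gap<12: print("   tri",v,b,X,"gap %.1f"%gap)
    dark=lambda h:(h[...,2]<45)
    for a,k in blobs(T,dark,3000):
        P=plane(T,k.reshape(-1,2),6)[:,:2].astype(np.float32);print("dark",a,cv2.minAreaRect(P))
    for n,uv in(("box rim",[(444,212),(513,221),(505,314),(428,304)]),):
        print(n,plane(T,uv,70)[:,:2].tolist())
    print("boxrim tri", tri(T,(444,212),S,(264,334)),tri(T,(505,314),S,(131,318)))
    for n,hl,hh in(("blue",105,125),("red",0,8)):
        for a,k in blobs(T,lambda h:(h[...,0]>=hl)&(h[...,0]<=hh)&(h[...,1]>150)&(h[...,2]>60),300):
            r=cv2.minAreaRect(plane(T,k.reshape(-1,2),38)[:,:2].astype(np.float32));print(n,r)
E
python3 m.py
python3 - <<'E'
from h import *
T=cam("top");print("tin top",plane(T,[(219,177)],100),"bottle cap",plane(T,[(393,153)],190),"offcut",plane(T,[(297,163)],40))
E
```

```text
top cover hsv [108   7 180]
top cover hsv [102   7 180]
scene [[ 10  10 154]
 [  0   8 155]
 [  6   8 156]]
TOP 1225.0 [259.3 294.7] c [464.8 131.7  38. ] rect [464.8 131.3] [112.5  63. ] long ang 82.8022
   tri [326. 249.] 793.5 [ 490.8  152.7 -187.3] gap 5.9
   tri [315.9 189.8] 530.5 [464.8 131.7  36.8] gap 0.3
TOP 1192.5 [370.4 283.1] c [ 478.5 -127.5   38. ] rect [ 479.  -127.6] [111.5  63.1] long ang 70.363304
   tri [257.7 251.9] 848.5 [ 478.2 -128.    36.8] gap 1.1
TOP 1128.5 [326.4 233.3] c [602.8 -31.9  38. ] rect [603.3 -31.9] [112.3  62.4] long ang 82.21963
   tri [326. 249.] 793.5 [602.9 -32.3  36.1] gap 1.1
   tri [315.9 189.8] 530.5 [566.9 -25.3 190.5] gap 2.9
dark 8775.0 ((502.7200927734375, 344.7308349609375), (231.63528442382812, 231.2637176513672), 86.25981140136719)
box rim [[632.26024220743, -310.1776673714588], [602.3100363561152, -474.24700900567507], [385.70335519975947, -425.97709332373734], [419.2467317726138, -250.57616655343165]]
boxrim tri (array([ 636.9, -311.8,   58.9]), np.float64(4.452601265552698)) (array([ 388.9, -429. ,   54.5]), np.float64(7.203690574047233))
blue ((333.9991455078125, 133.27426147460938), (101.32938385009766, 54.233726501464844), 47.001380920410156)
blue ((756.8313598632812, -317.0554504394531), (107.26950073242188, 62.00386428833008), 20.90595054626465)
red ((342.69732666015625, -30.409954071044922), (105.15721893310547, 57.14857482910156), 68.59295654296875)
tin top [[735.17066836 211.28512053 100.        ]] bottle cap [[ 736.64063221 -180.30293055  190.        ]] offcut [[783.44313764  29.84977035  40.        ]]
```

The three covers measure 37 mm high, matching the 38 mm in the text. Their centres are (465,131.5) at 83°, (479,-128) at 70° and (603,-32) at 82°. The mat centre is (503,345) and the box centre is about (510,-365). Next is a small row calculator, then the first move.

```bash
cat > plan.py <<'E'
# plan(legs): leg=(G xyz of grasp point, jaw yaw deg, tilt deg, rows, jaw); prints rows in tool axes
import numpy as np, json
from scipy.spatial.transform import Rotation as Ro, Slerp
from workcell import manip
L=np.array([167.,0,0])
def R_of(a,phi):
    a=np.radians(a);z=np.array([np.cos(a),np.sin(a),0]);x=np.array([0,0,-1.])
    return Ro.from_matrix(np.c_[x,np.cross(z,x),z])*Ro.from_euler("z",phi,degrees=True)
def plan(*legs):
    s=manip.get_state();p=np.array(s["tcp_pos"]);R=Ro.from_euler("xyz",s["eef_rot"]);g=p+R.apply(L);g0,R0=g,R
    rows=[]
    for G,a,phi,n,jaw in legs:
        R1=R_of(a,phi) if a is not None else R0
        G=g0 if G is None else np.array(G,float);sl=Slerp([0,1],Ro.concatenate([R0,R1]))
        for i in range(1,n+1):
            Rt=sl(i/n);pt=g0+(G-g0)*i/n-Rt.apply(L)
            d=np.round(R.inv().apply(pt-p));w=np.round((R.inv()*Rt).as_rotvec(degrees=True))
            if np.linalg.norm(d)>62.5 or np.linalg.norm(w)>10.7: print("!! row",len(rows),np.linalg.norm(d),np.linalg.norm(w))
            p=p+R.apply(d);R=R*Ro.from_rotvec(w,degrees=True)
            rows.append({"rot":[int(k) for k in w],"xyz":[int(k) for k in d],"jaw":jaw})
        g0,R0=G,R1
    if len(rows)%8: print("!! rows",len(rows))
    for i in range(0,len(rows),8): print("python3 -m pendant '"+json.dumps(rows[i:i+8]).replace(" ","")+"'")
    print("end grasp pt",np.round(p+R.apply(L),1))
def st():
    s=manip.get_state();R=Ro.from_euler("xyz",s["eef_rot"])
    print("t %.2f"%s["t"],"joints",np.round(s["joints"],2),"G",np.round(s["tcp_pos"]+R.apply(L),1),"x",np.round(R.as_matrix()[:,0],3),"z",np.round(R.as_matrix()[:,2],3),"F",np.round(s["force"],1),"grip %.3f"%s["grip_width"])
E
python3 -c "
from plan import *
plan(([465,131.5,130],-7,0,9,0),([465,131.5,130],-7,35,4,0),([465,131.5,130],-7,0,3,0))"
```

```text
!! row 13 34.23448553724738 12.0
!! row 14 33.13608305156178 11.0
!! row 15 34.132096331752024 12.0
python3 -m pendant '[{"rot":[8,0,0],"xyz":[12,-42,-28],"jaw":0},{"rot":[9,0,0],"xyz":[12,-47,-22],"jaw":0},{"rot":[8,0,0],"xyz":[12,-48,-15],"jaw":0},{"rot":[8,0,0],"xyz":[12,-51,-7],"jaw":0},{"rot":[9,0,0],"xyz":[12,-51,-1],"jaw":0},{"rot":[8,0,0],"xyz":[12,-50,7],"jaw":0},{"rot":[8,0,0],"xyz":[12,-49,15],"jaw":0},{"rot":[9,0,0],"xyz":[12,-47,21],"jaw":0}]'
python3 -m pendant '[{"rot":[8,0,0],"xyz":[11,-42,28],"jaw":0},{"rot":[0,0,9],"xyz":[2,-26,0],"jaw":0},{"rot":[0,0,9],"xyz":[2,-25,0],"jaw":0},{"rot":[0,0,8],"xyz":[2,-26,0],"jaw":0},{"rot":[0,0,9],"xyz":[2,-25,0],"jaw":0},{"rot":[0,0,-12],"xyz":[4,34,0],"jaw":0},{"rot":[0,0,-11],"xyz":[3,33,0],"jaw":0},{"rot":[0,0,-12],"xyz":[3,34,0],"jaw":0}]'
end grasp pt [464.9 131.2 130.4]
```

```bash
python3 -m pendant '[{"rot":[8,0,0],"xyz":[12,-42,-28],"jaw":0},{"rot":[9,0,0],"xyz":[12,-47,-22],"jaw":0},{"rot":[8,0,0],"xyz":[12,-48,-15],"jaw":0},{"rot":[8,0,0],"xyz":[12,-51,-7],"jaw":0},{"rot":[9,0,0],"xyz":[12,-51,-1],"jaw":0},{"rot":[8,0,0],"xyz":[12,-50,7],"jaw":0},{"rot":[8,0,0],"xyz":[12,-49,15],"jaw":0},{"rot":[9,0,0],"xyz":[12,-47,21],"jaw":0}]'; python3 -c "
from plan import *
st()"
python3 -m pendant '[{"rot":[8,0,0],"xyz":[11,-42,28],"jaw":0},{"rot":[0,0,9],"xyz":[2,-26,0],"jaw":0},{"rot":[0,0,9],"xyz":[2,-25,0],"jaw":0},{"rot":[0,0,8],"xyz":[2,-26,0],"jaw":0},{"rot":[0,0,9],"xyz":[2,-25,0],"jaw":0},{"rot":[0,0,0],"xyz":[0,0,0],"jaw":0},{"rot":[0,0,0],"xyz":[0,0,0],"jaw":0},{"rot":[0,0,0],"xyz":[0,0,0],"jaw":0}]'
python3 -c "
from plan import *
st();print(np.round(manip.get_state()['tcp_pos'],1),np.round(manip.get_state()['joints'],4))"
```

```text
t: 1.25
tcp_pos: [437.2, 172.0, 308.5]
eef_rot: [0.274, 1.57, 0.288]
force: [0.4, 0.4, 0.2]
grip_width: 1.0
t 1.25 joints [0.14 0.21 1.86 0.   1.08 0.12] G [437.3 172.  141.5] x [ 0.001  0.    -1.   ] z [1.    0.014 0.001] F [0.4 0.4 0.2] grip 1.000
t: 2.25
tcp_pos: [453.6, 37.7, 267.8]
eef_rot: [1.569, 0.962, 1.451]
force: [0.5, 0.0, -0.4]
grip_width: 1.002
t 2.25 joints [-0.4   0.27  2.    0.65  1.15 -0.63] G [465.1 132.5 130.8] x [ 0.069  0.568 -0.82 ] z [ 0.993 -0.119  0.001] F [ 0.5  0.  -0.4] grip 1.002
[453.6  37.7 267.8] [-0.3972  0.2742  1.9955  0.6469  1.1505 -0.6342]
```

```bash
cat > fk.py <<'E'
import numpy as np
from scipy.optimize import least_squares
from scipy.spatial.transform import Rotation as Ro
from plan import R_of,L
D=[([.985,.259,1.535,0,1.348,-.203],[205.415,510.207,404.753],[2.939,1.569,-2.156]),
   ([.14,.21,1.86,0,1.08,.12],[437.2,172,308.5],None),
   ([-.3972,.2742,1.9955,.6469,1.1505,-.6342],[453.6,37.7,267.8],[1.569,.962,1.451])]
e=lambda ax,t:Ro.from_euler(ax,t)
def fk(q,k):
    a1,lat,h,L2,o,L3,d6=k;R3=e("z",q[0])*e("y",q[1]+q[2]);R5=R3*e("z",SG*q[3])*e("y",q[4])
    p=e("z",q[0]).apply([a1,lat,h])+(e("z",q[0])*e("y",q[1])).apply([0,0,L2])+R3.apply([o,0,L3])+R5.apply([0,0,d6])
    R=R5*e("z",q[5])*TOOL
    return p,R
TOOL=Ro.identity()
best=None
for SG in(1,-1):
    f=lambda k:np.concatenate([w*(fk(q,k)[0]-t) for (q,t,_),w in zip(D,(1,.2,1))]+[(k-[0,111,300,350,0,350,80])*.003])
    r=least_squares(f,[0,111,300,350,0,350,80.])
    if best is None or r.cost<best[0]: best=(r.cost,SG,r.x)
c,SG,K=best
# tool offset rotation from data
TOOL=(fk(D[2][0],K)[1]).inv()*e("xyz",D[2][2])
def ik(G,a,phi,q0=D[2][0]):
    Rt=R_of(a,phi);pt=np.array(G)-Rt.apply(L)
    lo=[-3.14,-.91,.19,-1.22,.22,-3.12];hi=[3.14,2.08,2.58,4.36,2.71,3.12]
    g=lambda q:np.r_[(fk(q,K)[0]-pt)/100,(fk(q,K)[1].inv()*Rt).as_rotvec()]
    r=least_squares(g,np.clip(q0,np.array(lo)+.01,np.array(hi)-.01),bounds=(lo,hi));return r.x,r.cost
if __name__=="__main__":
    np.set_printoptions(precision=2,suppress=True);print(c,SG,K);print("check",(fk(D[0][0],K)[1].inv()*e("xyz",D[0][2])).magnitude())
    for x in(446,560):
        q=D[2][0]
        for G,phi in(([x,310,120],30),([x,310,110],60),([x,310,91],90),([x,310,48],75)): 
            q,cc=ik(G,0,phi,q);print(x,phi,q,"%.4f"%cc)
E
python3 fk.py
```

```text
0.3193836956539958 1 [  9.99 110.86 259.63 493.75  58.75 425.89 180.56]
check 0.001171232996110473
446 30 [ 0.06  0.3   1.94  0.65  0.98 -0.33] 0.0000
446 60 [-0.23  0.55  2.06  1.11  1.23 -1.02] 0.0000
446 90 [-0.33  1.01  1.98  1.24  1.62 -1.43] 0.0000
446 75 [-0.31  0.9   2.02  1.21  1.38 -1.36] 0.0000
560 30 [ 0.05  0.48  1.66  0.61  1.07 -0.27] 0.0000
560 60 [-0.18  0.67  1.76  1.09  1.29 -0.84] 0.0000
560 90 [-0.27  1.05  1.69  1.33  1.67 -1.18] 0.0000
560 75 [-0.25  0.95  1.73  1.24  1.44 -1.12] 0.0000
```

```bash
python3 -c "
from plan import *
plan(([469,163.3,110],-7,0,4,0),([469,163.3,23],-7,0,3,0),([469,163.3,23],-7,0,1,0))"
```

```text
python3 -m pendant '[{"rot":[0,0,-9],"xyz":[11,29,0],"jaw":0},{"rot":[0,0,-8],"xyz":[10,30,0],"jaw":0},{"rot":[0,0,-9],"xyz":[9,31,0],"jaw":0},{"rot":[0,0,-9],"xyz":[8,32,0],"jaw":0},{"rot":[0,0,0],"xyz":[29,0,0],"jaw":0},{"rot":[0,0,0],"xyz":[29,0,0],"jaw":0},{"rot":[0,0,0],"xyz":[29,0,0],"jaw":0},{"rot":[0,0,0],"xyz":[0,0,0],"jaw":0}]'
end grasp pt [468.8 162.9  23.5]
```

```bash
python3 -m pendant '[{"rot":[0,0,-9],"xyz":[11,29,0],"jaw":0},{"rot":[0,0,-8],"xyz":[10,30,0],"jaw":0},{"rot":[0,0,-9],"xyz":[9,31,0],"jaw":0},{"rot":[0,0,-9],"xyz":[8,32,0],"jaw":0},{"rot":[0,0,0],"xyz":[29,0,0],"jaw":0},{"rot":[0,0,0],"xyz":[29,0,0],"jaw":0},{"rot":[0,0,0],"xyz":[29,0,0],"jaw":0},{"rot":[0,0,0],"xyz":[0,0,0],"jaw":0}]'
python3 -m pendant '[{"rot":[0,0,0],"xyz":[0,0,0],"jaw":1},{"rot":[0,0,0],"xyz":[0,0,0],"jaw":1},{"rot":[0,0,0],"xyz":[0,0,0],"jaw":1},{"rot":[0,0,0],"xyz":[0,0,0],"jaw":1},{"rot":[0,0,0],"xyz":[-20,0,0],"jaw":1},{"rot":[0,0,0],"xyz":[-30,0,0],"jaw":1},{"rot":[0,0,0],"xyz":[-30,0,0],"jaw":1},{"rot":[0,0,0],"xyz":[-20,0,0],"jaw":1}]'
python3 -c "
from plan import *
st()
z=6+87
plan(([446,340,135],0,50,5,1),([446,400,140],0,90,5,1),([446,400,z+3],0,90,2,1),([446,400,z+1],0,90,4,1))"
```

```text
t: 3.25
tcp_pos: [467.6, 163.5, 189.0]
eef_rot: [-2.778, 1.568, -2.896]
force: [0.0, -0.8, -0.6]
grip_width: 1.0
t: 4.25
tcp_pos: [468.8, 162.1, 291.2]
eef_rot: [0.353, 1.57, 0.231]
force: [0.3, -0.4, -2.8]
grip_width: 0.665
t 4.25 joints [0.11 0.27 1.82 0.   1.05 0.23] G [468.9 162.1 124.2] x [ 0.001  0.    -1.   ] z [ 0.993 -0.121  0.001] F [ 0.3 -0.4 -2.8] grip 0.665
python3 -m pendant '[{"rot":[-1,1,10],"xyz":[0,6,-7],"jaw":1},{"rot":[-2,0,10],"xyz":[7,6,-6],"jaw":1},{"rot":[-1,1,10],"xyz":[12,4,-5],"jaw":1},{"rot":[-1,0,10],"xyz":[19,3,-4],"jaw":1},{"rot":[-1,1,10],"xyz":[24,0,-3],"jaw":1},{"rot":[0,0,8],"xyz":[10,-15,0],"jaw":1},{"rot":[0,0,8],"xyz":[11,-16,0],"jaw":1},{"rot":[0,0,8],"xyz":[12,-18,0],"jaw":1}]'
python3 -m pendant '[{"rot":[0,0,8],"xyz":[13,-19,0],"jaw":1},{"rot":[0,0,8],"xyz":[13,-20,0],"jaw":1},{"rot":[0,0,0],"xyz":[0,-22,0],"jaw":1},{"rot":[0,0,0],"xyz":[0,-22,0],"jaw":1},{"rot":[0,0,0],"xyz":[0,-1,0],"jaw":1},{"rot":[0,0,0],"xyz":[0,0,0],"jaw":1},{"rot":[0,0,0],"xyz":[0,-1,0],"jaw":1},{"rot":[0,0,0],"xyz":[0,0,0],"jaw":1}]'
end grasp pt [447.1 399.7  94.5]
```

```bash
python3 -m pendant '[{"rot":[-1,1,10],"xyz":[0,6,-7],"jaw":1},{"rot":[-2,0,10],"xyz":[7,6,-6],"jaw":1},{"rot":[-1,1,10],"xyz":[12,4,-5],"jaw":1},{"rot":[-1,0,10],"xyz":[19,3,-4],"jaw":1},{"rot":[-1,1,10],"xyz":[24,0,-3],"jaw":1},{"rot":[0,0,8],"xyz":[10,-15,0],"jaw":1},{"rot":[0,0,8],"xyz":[11,-16,0],"jaw":1},{"rot":[0,0,8],"xyz":[12,-18,0],"jaw":1}]'
python3 -m pendant '[{"rot":[0,0,8],"xyz":[13,-19,0],"jaw":1},{"rot":[0,0,8],"xyz":[13,-20,0],"jaw":1},{"rot":[0,0,0],"xyz":[0,-22,0],"jaw":1},{"rot":[0,0,0],"xyz":[0,-10,0],"jaw":1},{"rot":[0,0,0],"xyz":[0,0,0],"jaw":1},{"rot":[0,0,0],"xyz":[0,0,0],"jaw":1},{"rot":[0,0,0],"xyz":[0,0,0],"jaw":1},{"rot":[0,0,0],"xyz":[0,0,0],"jaw":1}]'
python3 -c "
from plan import *
from h import *
st()
a=cam('scene');b=cam('top')
A=cv2.resize(a['pixels'][60:310,180:480],None,fx=2,fy=2);B=cv2.resize(b['pixels'][200:450,60:260],None,fx=2,fy=2)
cv2.imwrite('pics/s1.png',np.hstack([A[:,:400],B])[:,:,::-1])"
```

```text
t: 5.25
tcp_pos: [446.6, 214.8, 181.9]
eef_rot: [1.575, 0.276, 1.564]
force: [-0.9, -0.6, -3.7]
grip_width: 0.666
t: 6.25
tcp_pos: [446.0, 232.7, 107.8]
eef_rot: [1.575, -0.001, 1.564]
force: [-0.0, -0.1, -2.4]
grip_width: 0.666
t 6.25 joints [-0.13  0.94  2.06  1.44  1.59 -1.42] G [447.1 399.7 108. ] x [0.006 1.    0.001] z [ 1.    -0.006 -0.004] F [-0.  -0.1 -2.4] grip 0.666
```

View pics/s1.png

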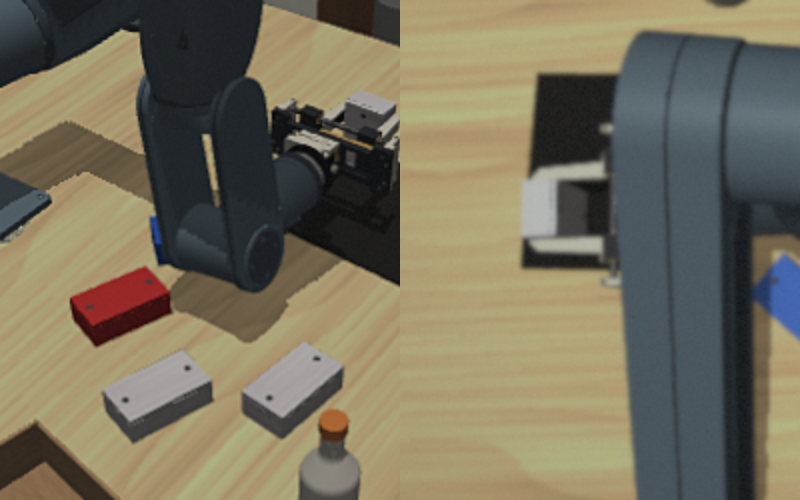

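The cover hangs upright in the grip, without visible sag, over the mat (scene crop (370,120), top crop (545,205)). I'll lower it, release and back off.

```bash
python3 -m pendant '[{"rot":[0,0,0],"xyz":[0,-9,0],"jaw":1},{"rot":[0,0,0],"xyz":[0,-5,0],"jaw":1},{"rot":[0,0,0],"xyz":[0,0,0],"jaw":1},{"rot":[0,0,0],"xyz":[0,0,0],"jaw":0},{"rot":[0,0,0],"xyz":[0,0,0],"jaw":0},{"rot":[0,0,0],"xyz":[0,0,0],"jaw":0},{"rot":[0,0,0],"xyz":[-30,0,0],"jaw":0},{"rot":[0,0,0],"xyz":[-30,0,0],"jaw":0}]'
python3 -c "
from plan import *
st()
plan(([447,340,150],0,75,2,0),([447,390,200],0,10,6,0),([447,402,190],0,0,2,0),([447,402,97],0,0,4,0),([447,402,97],0,0,2,0))"
```

```text
t: 7.35
tcp_pos: [445.3, 172.4, 93.3]
eef_rot: [1.576, -0.001, 1.566]
force: [0.2, -0.7, -0.6]
grip_width: 1.001
t 7.35 joints [-0.27  0.97  2.05  1.31  1.6  -1.46] G [446.1 339.4  93.5] x [0.005 1.    0.001] z [ 1.    -0.005 -0.005] F [ 0.2 -0.7 -0.6] grip 1.001
!! row 2 42.95346318982906 11.0
!! row 3 42.579337712087536 11.0
!! row 4 43.30127018922193 11.0
!! row 6 43.0 11.0
!! row 7 42.05948168962618 11.0
python3 -m pendant '[{"rot":[0,0,-8],"xyz":[2,50,1],"jaw":0},{"rot":[0,0,-7],"xyz":[-3,50,0],"jaw":0},{"rot":[0,0,-11],"xyz":[9,42,0],"jaw":0},{"rot":[0,0,-11],"xyz":[7,42,0],"jaw":0},{"rot":[0,0,-11],"xyz":[5,43,-1],"jaw":0},{"rot":[0,0,-10],"xyz":[2,43,0],"jaw":0},{"rot":[0,0,-11],"xyz":[0,43,0],"jaw":0},{"rot":[0,0,-11],"xyz":[-2,42,-1],"jaw":0}]'
python3 -m pendant '[{"rot":[0,0,-5],"xyz":[7,20,0],"jaw":0},{"rot":[0,0,-5],"xyz":[6,20,0],"jaw":0},{"rot":[0,0,0],"xyz":[23,0,0],"jaw":0},{"rot":[0,0,0],"xyz":[24,0,1],"jaw":0},{"rot":[0,0,0],"xyz":[23,0,0],"jaw":0},{"rot":[0,0,0],"xyz":[23,0,0],"jaw":0},{"rot":[0,0,0],"xyz":[0,0,0],"jaw":0},{"rot":[0,0,0],"xyz":[0,0,0],"jaw":0}]'
end grasp pt [446.4 402.1  97.1]
```

```bash
python3 -m pendant '[{"rot":[0,0,-8],"xyz":[2,50,1],"jaw":0},{"rot":[0,0,-7],"xyz":[-3,50,0],"jaw":0},{"rot":[0,0,-10],"xyz":[9,42,0],"jaw":0},{"rot":[0,0,-10],"xyz":[7,42,0],"jaw":0},{"rot":[0,0,-10],"xyz":[5,43,-1],"jaw":0},{"rot":[0,0,-10],"xyz":[2,43,0],"jaw":0},{"rot":[0,0,-10],"xyz":[0,43,0],"jaw":0},{"rot":[0,0,-10],"xyz":[-2,42,-1],"jaw":0}]'
python3 -c "
from plan import *
from h import *
st()
a=cam('scene');b=cam('top')
A=cv2.resize(a['pixels'][60:310,180:480],None,fx=2,fy=2);B=cv2.resize(b['pixels'][200:450,60:260],None,fx=2,fy=2)
cv2.imwrite('pics/s2.png',np.hstack([A[:,200:],B])[:,:,::-1])
plan(([447,402,190],0,0,2,0),([447,402,97],0,0,3,0),([447,402,97],0,0,3,1))"
```

```text
t: 8.35
tcp_pos: [446.4, 355.4, 374.0]
eef_rot: [1.58, 1.311, 1.572]
force: [-0.9, 0.3, -0.4]
grip_width: 0.999
t 8.35 joints [0.4  0.27 1.61 0.26 1.17 0.32] G [446.4 398.3 212.6] x [-0.     0.257 -0.966] z [ 1.    -0.008 -0.002] F [-0.9  0.3 -0.4] grip 0.999
python3 -m pendant '[{"rot":[0,0,-8],"xyz":[13,19,0],"jaw":0},{"rot":[0,0,-7],"xyz":[13,20,1],"jaw":0},{"rot":[0,0,0],"xyz":[31,0,0],"jaw":0},{"rot":[0,0,0],"xyz":[31,0,0],"jaw":0},{"rot":[0,0,0],"xyz":[31,0,0],"jaw":0},{"rot":[0,0,0],"xyz":[0,0,0],"jaw":1},{"rot":[0,0,0],"xyz":[0,0,0],"jaw":1},{"rot":[0,0,0],"xyz":[0,0,0],"jaw":1}]'
end grasp pt [447.3 402.8  97.3]
```

View pics/s2.png

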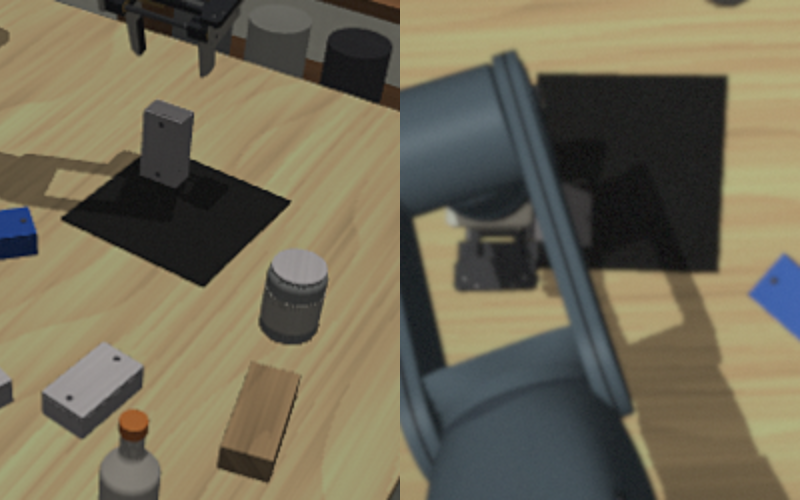

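The cover stands upright on the mat (scene crop (167,145)). I'll grip its upper end from above.

```bash
python3 -m pendant '[{"rot":[0,0,-8],"xyz":[13,19,0],"jaw":0},{"rot":[0,0,-7],"xyz":[13,20,1],"jaw":0},{"rot":[0,0,0],"xyz":[31,0,0],"jaw":0},{"rot":[0,0,0],"xyz":[31,0,0],"jaw":0},{"rot":[0,0,0],"xyz":[31,0,0],"jaw":0},{"rot":[0,0,0],"xyz":[0,0,0],"jaw":1},{"rot":[0,0,0],"xyz":[0,0,0],"jaw":1},{"rot":[0,0,0],"xyz":[0,0,0],"jaw":1}]'
python3 -c "
from plan import *
st()
plan(([447,395,115],0,0,1,1),([447,320,120],0,75,8,1),([447,310,100],0,75,3,1),(None,0,75,4,1))"
```

```text
t: 9.45
tcp_pos: [448.2, 398.0, 262.3]
eef_rot: [2.259, 1.565, 2.252]
force: [-0.1, 0.3, 0.5]
grip_width: 0.724
t 9.45 joints [0.54 0.47 1.59 0.01 1.08 0.54] G [447.6 398.8  95.3] x [-0.004  0.005 -1.   ] z [ 1.    -0.006 -0.004] F [-0.1  0.3  0.5] grip 0.724
python3 -m pendant '[{"rot":[0,0,0],"xyz":[-20,-3,-1],"jaw":1},{"rot":[0,0,9],"xyz":[2,-37,0],"jaw":1},{"rot":[0,0,9],"xyz":[0,-36,0],"jaw":1},{"rot":[0,0,10],"xyz":[-1,-36,0],"jaw":1},{"rot":[0,0,9],"xyz":[-3,-35,1],"jaw":1},{"rot":[0,0,10],"xyz":[-4,-34,0],"jaw":1},{"rot":[0,0,9],"xyz":[-5,-33,0],"jaw":1},{"rot":[0,0,9],"xyz":[-6,-32,0],"jaw":1}]'
python3 -m pendant '[{"rot":[0,0,10],"xyz":[-6,-31,1],"jaw":1},{"rot":[0,0,0],"xyz":[-2,-7,0],"jaw":1},{"rot":[0,0,0],"xyz":[-1,-7,0],"jaw":1},{"rot":[0,0,0],"xyz":[-2,-8,0],"jaw":1},{"rot":[0,0,0],"xyz":[0,0,0],"jaw":1},{"rot":[0,0,0],"xyz":[0,0,0],"jaw":1},{"rot":[0,0,0],"xyz":[0,0,0],"jaw":1},{"rot":[0,0,0],"xyz":[0,0,0],"jaw":1}]'
end grasp pt [448.  310.  100.4]
```

```bash
python3 -m pendant '[{"rot":[0,0,0],"xyz":[0,0,0],"jaw":1},{"rot":[0,0,0],"xyz":[0,0,0],"jaw":1},{"rot":[0,0,0],"xyz":[-20,-3,-1],"jaw":1},{"rot":[0,0,9],"xyz":[2,-37,0],"jaw":1},{"rot":[0,0,9],"xyz":[0,-36,0],"jaw":1},{"rot":[0,0,10],"xyz":[-1,-36,0],"jaw":1},{"rot":[0,0,9],"xyz":[-3,-35,1],"jaw":1},{"rot":[0,0,10],"xyz":[-4,-34,0],"jaw":1}]'
python3 -m pendant '[{"rot":[0,0,9],"xyz":[-5,-33,0],"jaw":1},{"rot":[0,0,9],"xyz":[-6,-32,0],"jaw":1},{"rot":[0,0,10],"xyz":[-6,-31,1],"jaw":1},{"rot":[0,0,0],"xyz":[-2,-7,0],"jaw":1},{"rot":[0,0,0],"xyz":[-1,-7,0],"jaw":1},{"rot":[0,0,0],"xyz":[-2,-8,0],"jaw":1},{"rot":[0,0,0],"xyz":[0,0,0],"jaw":1},{"rot":[0,0,0],"xyz":[0,0,0],"jaw":1}]'
python3 -c "
from plan import *
from h import *
st()
a=cam('scene');b=cam('top')
A=cv2.resize(a['pixels'][60:310,240:440],None,fx=2,fy=2);B=cv2.resize(b['pixels'][200:450,60:260],None,fx=2,fy=2)
cv2.imwrite('pics/s3.png',np.hstack([A,B])[:,:,::-1])
z=6+16+88*.26
plan(([446,308,z+5],0,76,2,1),([446,308,z],0,76,2,1),(None,0,76,4,0))"
```

```text
t: 10.45
tcp_pos: [446.4, 226.9, 232.8]
eef_rot: [1.575, 0.753, 1.568]
force: [-1.3, -0.1, -3.8]
grip_width: 0.665
t: 11.45
tcp_pos: [446.4, 149.7, 144.5]
eef_rot: [1.577, 0.27, 1.568]
force: [0.1, 0.1, -3.2]
grip_width: 0.667
t 11.45 joints [-0.31  0.74  2.09  1.2   1.4  -1.27] G [446.8 310.6 100. ] x [ 0.002  0.964 -0.266] z [ 1.    -0.004 -0.006] F [ 0.1  0.1 -3.2] grip 0.667
python3 -m pendant '[{"rot":[0,0,1],"xyz":[5,-26,0],"jaw":1},{"rot":[0,0,0],"xyz":[5,-27,0],"jaw":1},{"rot":[0,0,0],"xyz":[1,-3,0],"jaw":1},{"rot":[0,0,0],"xyz":[1,-2,0],"jaw":1},{"rot":[0,0,0],"xyz":[0,0,0],"jaw":0},{"rot":[0,0,0],"xyz":[0,0,0],"jaw":0},{"rot":[0,0,0],"xyz":[0,0,0],"jaw":0},{"rot":[0,0,0],"xyz":[0,0,0],"jaw":0}]'
end grasp pt [446.4 308.   43.5]
```

View pics/s3.png

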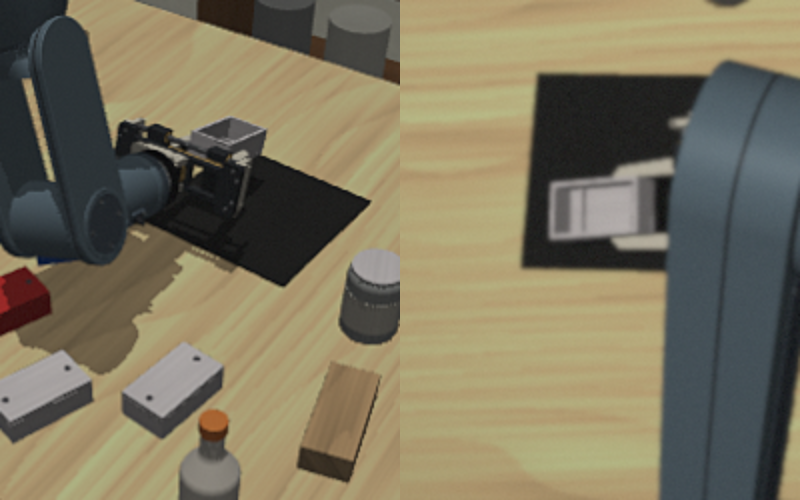

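The cover is held open side up, and the top crop shows the hollow at (600,208). A boss isn't obvious, so I'll zoom in.

```bash
python3 -c "
from h import *
b=cam('top')['pixels'];a=cam('scene')['pixels']
B=cv2.resize(b[280:328,124:188],(400,300),interpolation=cv2.INTER_CUBIC);A=cv2.resize(a[110:158,325:389],(400,300),interpolation=cv2.INTER_CUBIC)
I=np.hstack([B,A]).astype(float);I=np.clip(I*1.3,0,255).astype(np.uint8)
cv2.imwrite('pics/z1.png',I[:,:,::-1])"
```

```text
(no output)
```

View pics/z1.png

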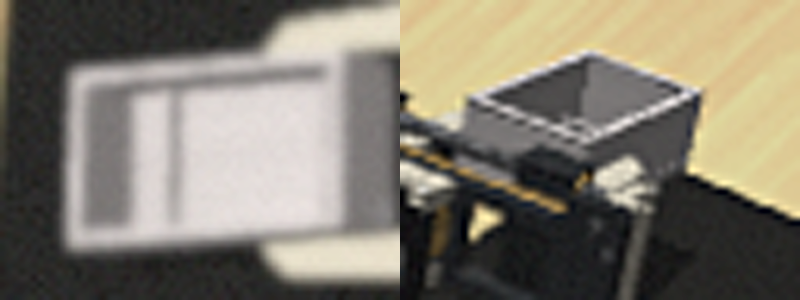

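No boss in this hollow: the zoom shows only the floor and a cross rib at (175,160). So the first cover is the reject and goes to the box.

```bash
python3 -c "
from fk import *
from plan import *
np.set_printoptions(precision=2,suppress=True)
c=np.array([510,-365.]);a=-16;d=np.array([np.sin(np.radians(16)),np.cos(np.radians(16))])
g=c-7*d
q=manip.get_state()['joints']
for G,aa,ph in(([446,310,100],0,75),([450,200,200],-4,65),([465,0,220],-8,55),([480,-200,220],-12,50),([*g,200],a,45),([*g,80],a,45)):
    q,cc=ik(G,aa,ph,q);print(ph,q,'%.4f'%cc)
plan(([446,250,180],0,70,3,1),([*g,200],a,45,13,1))
print(g)"
```

```text
75 [-0.31  0.77  2.05  1.2   1.42 -1.26] 0.0000
65 [-0.51  0.4   2.05  0.96  1.49 -0.96] 0.0000
55 [-0.8   0.37  1.83  0.7   1.64 -0.88] 0.0000
50 [-1.    0.53  1.5   0.58  1.78 -0.87] 0.0000
45 [-1.09  0.76  1.09  0.54  1.88 -0.8 ] 0.0000
45 [-1.09  0.88  1.17  0.51  1.7  -0.91] 0.0000
python3 -m pendant '[{"rot":[0,0,-2],"xyz":[-26,25,0],"jaw":1},{"rot":[0,0,-1],"xyz":[-28,24,0],"jaw":1},{"rot":[0,0,-2],"xyz":[-27,23,-1],"jaw":1},{"rot":[0,-1,-1],"xyz":[-45,-9,2],"jaw":1},{"rot":[1,-1,-2],"xyz":[-45,-11,3],"jaw":1},{"rot":[1,-1,-2],"xyz":[-44,-11,4],"jaw":1},{"rot":[0,-1,-2],"xyz":[-44,-14,5],"jaw":1},{"rot":[1,-1,-2],"xyz":[-42,-15,5],"jaw":1}]'
python3 -m pendant '[{"rot":[1,-1,-2],"xyz":[-42,-16,7],"jaw":1},{"rot":[0,-1,-2],"xyz":[-41,-17,8],"jaw":1},{"rot":[1,-1,-2],"xyz":[-39,-19,9],"jaw":1},{"rot":[1,-1,-2],"xyz":[-39,-20,9],"jaw":1},{"rot":[0,-1,-2],"xyz":[-38,-21,11],"jaw":1},{"rot":[1,-1,-2],"xyz":[-36,-22,11],"jaw":1},{"rot":[1,-1,-1],"xyz":[-35,-23,13],"jaw":1},{"rot":[0,-2,-2],"xyz":[-34,-24,14],"jaw":1}]'
end grasp pt [ 509.8 -371.5  200.6]
[ 508.07 -371.73]
```

```bash
python3 -m pendant '[{"rot":[0,0,-2],"xyz":[-26,25,0],"jaw":1},{"rot":[0,0,-1],"xyz":[-28,24,0],"jaw":1},{"rot":[0,0,-2],"xyz":[-27,23,-1],"jaw":1},{"rot":[0,-1,-1],"xyz":[-45,-9,2],"jaw":1},{"rot":[1,-1,-2],"xyz":[-45,-11,3],"jaw":1},{"rot":[1,-1,-2],"xyz":[-44,-11,4],"jaw":1},{"rot":[0,-1,-2],"xyz":[-44,-14,5],"jaw":1},{"rot":[1,-1,-2],"xyz":[-42,-15,5],"jaw":1}]'
python3 -m pendant '[{"rot":[1,-1,-2],"xyz":[-42,-16,7],"jaw":1},{"rot":[0,-1,-2],"xyz":[-41,-17,8],"jaw":1},{"rot":[1,-1,-2],"xyz":[-39,-19,9],"jaw":1},{"rot":[1,-1,-2],"xyz":[-39,-20,9],"jaw":1},{"rot":[0,-1,-2],"xyz":[-38,-21,11],"jaw":1},{"rot":[1,-1,-2],"xyz":[-36,-22,11],"jaw":1},{"rot":[1,-1,-1],"xyz":[-35,-23,13],"jaw":1},{"rot":[0,-2,-2],"xyz":[-34,-24,14],"jaw":1}]'
python3 -c "
from plan import *
st()
plan(([508,-372,105],-16,45,4,1),([508,-372,79],-16,45,4,1))"
```

```text
t: 12.65
tcp_pos: [454.8, -135.1, 269.5]
eef_rot: [1.593, 0.515, 1.474]
force: [0.3, -0.3, -2.1]
grip_width: 0.67
t: 13.65
tcp_pos: [475.4, -486.6, 316.8]
eef_rot: [1.561, 0.778, 1.282]
force: [0.3, -0.6, -2.2]
grip_width: 0.668
t 13.65 joints [-1.1   0.72  1.14  0.54  1.87 -0.81] G [ 509.3 -372.6  199.6] x [ 0.203  0.683 -0.702] z [ 0.96  -0.279  0.007] F [ 0.3 -0.6 -2.2] grip 0.668
python3 -m pendant '[{"rot":[0,0,0],"xyz":[17,-17,0],"jaw":1},{"rot":[0,0,0],"xyz":[16,-16,0],"jaw":1},{"rot":[0,0,0],"xyz":[17,-17,-1],"jaw":1},{"rot":[0,0,0],"xyz":[17,-16,0],"jaw":1},{"rot":[0,0,0],"xyz":[4,-5,0],"jaw":1},{"rot":[0,0,0],"xyz":[5,-4,0],"jaw":1},{"rot":[0,0,0],"xyz":[4,-5,0],"jaw":1},{"rot":[0,0,0],"xyz":[5,-5,0],"jaw":1}]'
end grasp pt [ 509.4 -371.8   79.4]
```

```bash
python3 -m pendant '[{"rot":[0,0,0],"xyz":[17,-17,0],"jaw":1},{"rot":[0,0,0],"xyz":[16,-16,0],"jaw":1},{"rot":[0,0,0],"xyz":[17,-17,-1],"jaw":1},{"rot":[0,0,0],"xyz":[17,-16,0],"jaw":1},{"rot":[0,0,0],"xyz":[4,-5,0],"jaw":1},{"rot":[0,0,0],"xyz":[5,-4,0],"jaw":1},{"rot":[0,0,0],"xyz":[4,-5,0],"jaw":1},{"rot":[0,0,0],"xyz":[5,-5,0],"jaw":1}]'
python3 -m pendant '[{"rot":[0,0,0],"xyz":[0,0,0],"jaw":0},{"rot":[0,0,0],"xyz":[0,0,0],"jaw":0},{"rot":[0,0,0],"xyz":[0,0,0],"jaw":0},{"rot":[0,0,0],"xyz":[0,0,0],"jaw":0},{"rot":[0,0,0],"xyz":[-30,0,0],"jaw":0},{"rot":[0,0,0],"xyz":[-40,0,0],"jaw":0},{"rot":[0,0,0],"xyz":[-40,20,0],"jaw":0},{"rot":[0,0,0],"xyz":[-20,40,0],"jaw":0}]'
python3 -c "
from plan import *
from h import *
st()
a=cam('scene');b=cam('top')
A=cv2.resize(a['pixels'][200:450,120:320],None,fx=2,fy=2);B=cv2.resize(b['pixels'][150:400,320:520],None,fx=2,fy=2)
cv2.imwrite('pics/s4.png',np.hstack([A,B])[:,:,::-1])
d=np.array([np.sin(np.radians(8)),np.cos(np.radians(8))]);g=np.array([603,-32])+32*d
print(g)
plan(([*g,130],-8,0,10,0),([*g,23],-8,0,4,0),([*g,23],-8,0,2,0))"
```

```text
t: 14.65
tcp_pos: [474.6, -486.8, 197.8]
eef_rot: [1.557, 0.783, 1.279]
force: [-7.0, -12.5, 4.6]
grip_width: 0.666
t: 15.65
tcp_pos: [459.8, -534.6, 331.5]
eef_rot: [1.56, 0.779, 1.279]
force: [0.6, 0.0, 0.4]
grip_width: 1.002
t 15.65 joints [-1.14  0.77  1.02  0.53  1.95 -0.81] G [ 494.  -420.7  214.2] x [ 0.205  0.682 -0.702] z [ 0.96  -0.281  0.008] F [0.6 0.  0.4] grip 1.002
[ 6.07453539e+02 -3.11421800e-01]
python3 -m pendant '[{"rot":[-1,0,-4],"xyz":[38,37,0],"jaw":0},{"rot":[0,1,-5],"xyz":[35,40,1],"jaw":0},{"rot":[-1,0,-4],"xyz":[34,43,1],"jaw":0},{"rot":[-1,1,-5],"xyz":[31,45,1],"jaw":0},{"rot":[-1,0,-4],"xyz":[28,48,3],"jaw":0},{"rot":[0,0,-5],"xyz":[26,49,3],"jaw":0},{"rot":[-1,1,-4],"xyz":[22,52,4],"jaw":0},{"rot":[-1,0,-5],"xyz":[20,53,4],"jaw":0}]'
python3 -m pendant '[{"rot":[-1,1,-4],"xyz":[16,54,5],"jaw":0},{"rot":[0,0,-5],"xyz":[13,55,6],"jaw":0},{"rot":[0,0,0],"xyz":[27,0,0],"jaw":0},{"rot":[0,0,0],"xyz":[27,0,0],"jaw":0},{"rot":[0,0,0],"xyz":[26,1,0],"jaw":0},{"rot":[0,0,0],"xyz":[27,0,0],"jaw":0},{"rot":[0,0,0],"xyz":[0,0,0],"jaw":0},{"rot":[0,0,0],"xyz":[0,0,0],"jaw":0}]'
end grasp pt [607.5   0.   23.2]
```

View pics/s4.png

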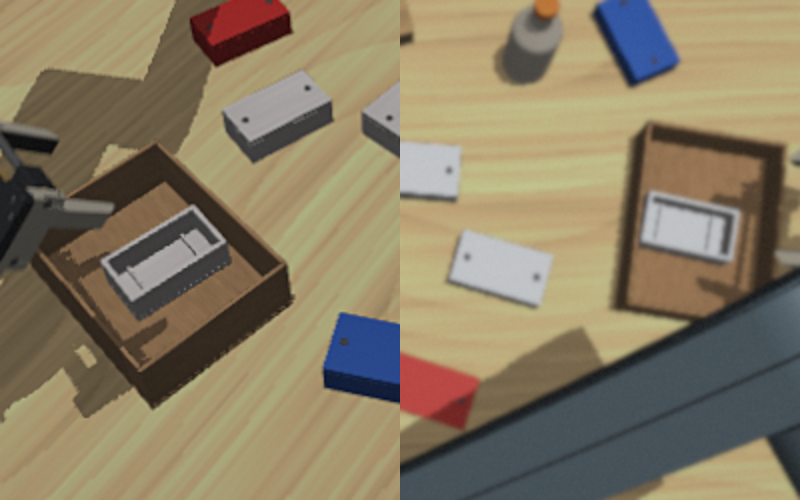

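The reject lies flat in the box, open side up, with two ribs and no boss (scene crop (165,260), top crop (690,228)). I'll pick up the cover at (603,-32) next.

```bash
python3 -m pendant '[{"rot":[-1,0,-4],"xyz":[38,37,0],"jaw":0},{"rot":[0,1,-5],"xyz":[35,40,1],"jaw":0},{"rot":[-1,0,-4],"xyz":[34,43,1],"jaw":0},{"rot":[-1,1,-5],"xyz":[31,45,1],"jaw":0},{"rot":[-1,0,-4],"xyz":[28,48,3],"jaw":0},{"rot":[0,0,-5],"xyz":[26,49,3],"jaw":0},{"rot":[-1,1,-4],"xyz":[22,52,4],"jaw":0},{"rot":[-1,0,-5],"xyz":[20,53,4],"jaw":0}]'
python3 -m pendant '[{"rot":[-1,1,-4],"xyz":[16,54,5],"jaw":0},{"rot":[0,0,-5],"xyz":[13,55,6],"jaw":0},{"rot":[0,0,0],"xyz":[27,0,0],"jaw":0},{"rot":[0,0,0],"xyz":[27,0,0],"jaw":0},{"rot":[0,0,0],"xyz":[26,1,0],"jaw":0},{"rot":[0,0,0],"xyz":[27,0,0],"jaw":0},{"rot":[0,0,0],"xyz":[0,0,0],"jaw":0},{"rot":[0,0,0],"xyz":[0,0,0],"jaw":0}]'
python3 -m pendant '[{"rot":[0,0,0],"xyz":[0,0,0],"jaw":1},{"rot":[0,0,0],"xyz":[0,0,0],"jaw":1},{"rot":[0,0,0],"xyz":[0,0,0],"jaw":1},{"rot":[0,0,0],"xyz":[0,0,0],"jaw":1},{"rot":[0,0,0],"xyz":[-20,0,0],"jaw":1},{"rot":[0,0,0],"xyz":[-30,0,0],"jaw":1},{"rot":[0,0,0],"xyz":[-30,0,0],"jaw":1},{"rot":[0,0,0],"xyz":[-20,0,0],"jaw":1}]'
python3 -c "
from plan import *
st()
plan(([560,230,140],0,45,6,1),([560,400,140],0,90,5,1),([560,400,108],0,90,2,1),([560,400,96],0,90,2,1),([560,400,94],0,90,1,1))"
```

```text
t: 16.75
tcp_pos: [578.8, -107.8, 308.6]
eef_rot: [1.51, 1.411, 1.346]
force: [1.0, -0.8, 0.1]
grip_width: 1.0
t: 17.75
tcp_pos: [606.4, 1.0, 186.8]
eef_rot: [2.444, 1.563, 2.298]
force: [0.9, 0.6, 1.4]
grip_width: 1.002
t: 18.75
tcp_pos: [607.0, 0.2, 287.9]
eef_rot: [2.393, 1.563, 2.247]
force: [-0.2, 0.7, -2.7]
grip_width: 0.666
t 18.75 joints [-0.18  0.46  1.54  0.01  1.15 -0.04] G [606.1   1.2 120.9] x [-0.005  0.006 -1.   ] z [ 0.989 -0.146 -0.006] F [-0.2  0.7 -2.7] grip 0.666
python3 -m pendant '[{"rot":[-1,0,7],"xyz":[-1,15,-11],"jaw":1},{"rot":[-2,1,8],"xyz":[3,15,-11],"jaw":1},{"rot":[-1,0,7],"xyz":[8,16,-10],"jaw":1},{"rot":[-1,1,8],"xyz":[13,14,-9],"jaw":1},{"rot":[-2,1,7],"xyz":[18,12,-8],"jaw":1},{"rot":[-1,0,8],"xyz":[22,11,-6],"jaw":1},{"rot":[0,0,9],"xyz":[26,-2,0],"jaw":1},{"rot":[0,0,9],"xyz":[29,-7,0],"jaw":1}]'
python3 -m pendant '[{"rot":[0,0,9],"xyz":[33,-11,0],"jaw":1},{"rot":[0,0,9],"xyz":[34,-15,0],"jaw":1},{"rot":[0,0,9],"xyz":[35,-22,0],"jaw":1},{"rot":[0,0,0],"xyz":[0,-16,0],"jaw":1},{"rot":[0,0,0],"xyz":[0,-16,0],"jaw":1},{"rot":[0,0,0],"xyz":[0,-6,0],"jaw":1},{"rot":[0,0,0],"xyz":[0,-6,0],"jaw":1},{"rot":[0,0,0],"xyz":[0,-2,0],"jaw":1}]'
end grasp pt [559.9 399.8  94.8]
```

```bash
python3 -m pendant '[{"rot":[-1,0,7],"xyz":[-1,15,-11],"jaw":1},{"rot":[-2,1,8],"xyz":[3,15,-11],"jaw":1},{"rot":[-1,0,7],"xyz":[8,16,-10],"jaw":1},{"rot":[-1,1,8],"xyz":[13,14,-9],"jaw":1},{"rot":[-2,1,7],"xyz":[18,12,-8],"jaw":1},{"rot":[-1,0,8],"xyz":[22,11,-6],"jaw":1},{"rot":[0,0,9],"xyz":[26,-2,0],"jaw":1},{"rot":[0,0,9],"xyz":[29,-7,0],"jaw":1}]'
python3 -m pendant '[{"rot":[0,0,9],"xyz":[33,-11,0],"jaw":1},{"rot":[0,0,9],"xyz":[34,-15,0],"jaw":1},{"rot":[0,0,9],"xyz":[35,-22,0],"jaw":1},{"rot":[0,0,0],"xyz":[0,-16,0],"jaw":1},{"rot":[0,0,0],"xyz":[0,-16,0],"jaw":1},{"rot":[0,0,0],"xyz":[0,-6,0],"jaw":1},{"rot":[0,0,0],"xyz":[0,-6,0],"jaw":1},{"rot":[0,0,0],"xyz":[0,-2,0],"jaw":1}]'
python3 -c "
from plan import *
st()"
```

```text
t: 19.75
tcp_pos: [560.3, 148.8, 214.4]
eef_rot: [1.57, 0.461, 1.57]
force: [-0.4, 0.6, -4.3]
grip_width: 0.662
t: 20.75
tcp_pos: [560.9, 232.0, 94.5]
eef_rot: [1.569, -0.01, 1.57]
force: [0.7, -3.6, 6.5]
grip_width: 0.666
t 20.75 joints [-0.11  1.    1.76  1.48  1.62 -1.19] G [561.  399.   96.1] x [0.   1.   0.01] z [ 1.    -0.     0.002] F [ 0.7 -3.6  6.5] grip 0.666
```

```bash
python3 -m pendant '[{"rot":[0,0,0],"xyz":[0,0,0],"jaw":0},{"rot":[0,0,0],"xyz":[0,0,0],"jaw":0},{"rot":[0,0,0],"xyz":[0,0,0],"jaw":0},{"rot":[0,0,0],"xyz":[-25,0,0],"jaw":0},{"rot":[0,0,0],"xyz":[-35,0,0],"jaw":0},{"rot":[0,0,-8],"xyz":[2,50,0],"jaw":0},{"rot":[0,0,-7],"xyz":[-3,50,0],"jaw":0},{"rot":[0,0,-10],"xyz":[9,42,0],"jaw":0}]'
python3 -c "
from plan import *
st()
plan(([560.5,398,200],0,0,7,0),([560.5,402,190],0,0,1,0),([560.5,402,97],0,0,4,0),(None,0,0,4,1))"
```

```text
t: 21.75
tcp_pos: [560.6, 196.3, 231.6]
eef_rot: [1.572, 0.434, 1.569]
force: [0.5, 0.5, 0.4]
grip_width: 0.996
t 21.75 joints [-0.14  0.61  1.79  1.17  1.35 -0.81] G [560.9 347.8 161.4] x [ 0.002  0.907 -0.42 ] z [ 1.    -0.003 -0.001] F [0.5 0.5 0.4] grip 0.996
python3 -m pendant '[{"rot":[0,0,-9],"xyz":[6,35,0],"jaw":0},{"rot":[0,0,-10],"xyz":[6,36,0],"jaw":0},{"rot":[0,0,-9],"xyz":[3,36,0],"jaw":0},{"rot":[0,0,-9],"xyz":[2,36,0],"jaw":0},{"rot":[0,0,-10],"xyz":[1,36,-1],"jaw":0},{"rot":[0,0,-9],"xyz":[-1,35,0],"jaw":0},{"rot":[0,0,-9],"xyz":[-2,35,0],"jaw":0},{"rot":[0,0,0],"xyz":[10,4,0],"jaw":0}]'
python3 -m pendant '[{"rot":[0,0,0],"xyz":[23,0,0],"jaw":0},{"rot":[0,0,0],"xyz":[23,0,0],"jaw":0},{"rot":[0,0,0],"xyz":[24,0,0],"jaw":0},{"rot":[0,0,0],"xyz":[23,0,0],"jaw":0},{"rot":[0,0,0],"xyz":[0,0,0],"jaw":1},{"rot":[0,0,0],"xyz":[0,0,0],"jaw":1},{"rot":[0,0,0],"xyz":[0,0,0],"jaw":1},{"rot":[0,0,0],"xyz":[0,0,0],"jaw":1}]'
end grasp pt [560.  402.6  96.9]
```

```bash
python3 -m pendant '[{"rot":[0,0,-9],"xyz":[6,35,0],"jaw":0},{"rot":[0,0,-10],"xyz":[6,36,0],"jaw":0},{"rot":[0,0,-9],"xyz":[3,36,0],"jaw":0},{"rot":[0,0,-9],"xyz":[2,36,0],"jaw":0},{"rot":[0,0,-10],"xyz":[1,36,-1],"jaw":0},{"rot":[0,0,-9],"xyz":[-1,35,0],"jaw":0},{"rot":[0,0,-9],"xyz":[-2,35,0],"jaw":0},{"rot":[0,0,0],"xyz":[10,4,0],"jaw":0}]'
python3 -c "
from plan import *
from h import *
st()
a=cam('scene')
A=cv2.resize(a['pixels'][60:310,240:480],None,fx=2,fy=2)
cv2.imwrite('pics/s5.png',A[:,:,::-1])
plan(([560.5,402,97],0,0,4,0),(None,0,0,4,1))"
```

```text
t: 22.75
tcp_pos: [558.2, 405.7, 357.7]
eef_rot: [1.382, 1.562, 1.388]
force: [-0.4, 0.5, -0.8]
grip_width: 1.002
t 22.75 joints [0.47 0.54 1.23 0.01 1.37 0.46] G [558.4 407.2 190.7] x [ 0.002  0.009 -1.   ] z [1.    0.006 0.002] F [-0.4  0.5 -0.8] grip 1.002
python3 -m pendant '[{"rot":[0,0,0],"xyz":[23,-1,1],"jaw":0},{"rot":[0,0,0],"xyz":[22,0,0],"jaw":0},{"rot":[0,0,0],"xyz":[23,-1,1],"jaw":0},{"rot":[0,0,0],"xyz":[22,-1,1],"jaw":0},{"rot":[0,0,0],"xyz":[0,0,0],"jaw":1},{"rot":[0,0,0],"xyz":[0,0,0],"jaw":1},{"rot":[0,0,0],"xyz":[0,0,0],"jaw":1},{"rot":[0,0,0],"xyz":[0,0,0],"jaw":1}]'
end grasp pt [560.2 403.4  97.4]
```

View pics/s5.png

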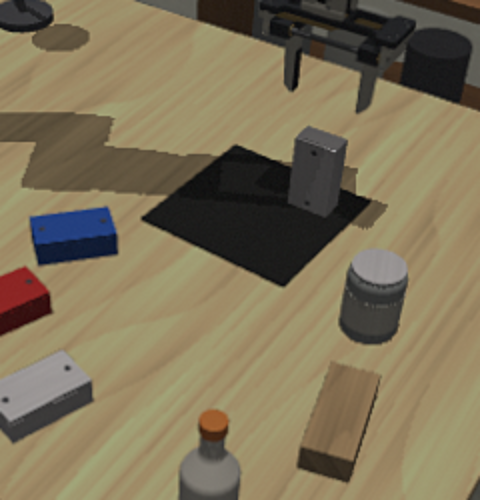

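The second cover stands upright on the mat at crop (318,170).

```bash
python3 -m pendant '[{"rot":[0,0,0],"xyz":[30,-1,1],"jaw":0},{"rot":[0,0,0],"xyz":[30,-1,1],"jaw":0},{"rot":[0,0,0],"xyz":[30,-1,0],"jaw":0},{"rot":[0,0,0],"xyz":[0,0,0],"jaw":1},{"rot":[0,0,0],"xyz":[0,0,0],"jaw":1},{"rot":[0,0,0],"xyz":[0,0,0],"jaw":1},{"rot":[0,0,0],"xyz":[0,0,0],"jaw":1},{"rot":[0,0,0],"xyz":[0,0,0],"jaw":1}]'
python3 -c "
from plan import *
st()
plan(([560,395,118],0,0,1,1),([560,310,105],0,75,8,1),([560,308,80],0,76,3,1),(None,0,76,4,1))"
```

```text
t: 23.8
tcp_pos: [561.6, 400.2, 268.5]
eef_rot: [1.315, 1.563, 1.316]
force: [0.8, -0.8, 6.0]
grip_width: 0.664
t 23.80 joints [0.46 0.61 1.34 0.01 1.19 0.45] G [561.9 401.5 101.5] x [ 0.002  0.008 -1.   ] z [1.    0.001 0.002] F [ 0.8 -0.8  6. ] grip 0.664
python3 -m pendant '[{"rot":[0,0,0],"xyz":[-17,-5,-2],"jaw":1},{"rot":[0,0,9],"xyz":[4,-38,0],"jaw":1},{"rot":[0,0,9],"xyz":[2,-38,0],"jaw":1},{"rot":[0,0,10],"xyz":[1,-38,0],"jaw":1},{"rot":[0,0,9],"xyz":[-2,-37,0],"jaw":1},{"rot":[0,0,9],"xyz":[-3,-37,0],"jaw":1},{"rot":[0,0,10],"xyz":[-4,-35,0],"jaw":1},{"rot":[0,0,9],"xyz":[-6,-35,0],"jaw":1}]'
python3 -m pendant '[{"rot":[0,0,10],"xyz":[-6,-33,0],"jaw":1},{"rot":[0,0,0],"xyz":[1,-9,0],"jaw":1},{"rot":[0,0,0],"xyz":[2,-9,0],"jaw":1},{"rot":[0,0,1],"xyz":[1,-9,0],"jaw":1},{"rot":[0,0,0],"xyz":[0,0,0],"jaw":1},{"rot":[0,0,0],"xyz":[0,0,0],"jaw":1},{"rot":[0,0,0],"xyz":[0,0,0],"jaw":1},{"rot":[0,0,0],"xyz":[0,0,0],"jaw":1}]'
end grasp pt [560.1 308.4  81.7]
```

```bash
python3 -m pendant '[{"rot":[0,0,0],"xyz":[-17,-5,-2],"jaw":1},{"rot":[0,0,9],"xyz":[4,-38,0],"jaw":1},{"rot":[0,0,9],"xyz":[2,-38,0],"jaw":1},{"rot":[0,0,10],"xyz":[1,-38,0],"jaw":1},{"rot":[0,0,9],"xyz":[-2,-37,0],"jaw":1},{"rot":[0,0,9],"xyz":[-3,-37,0],"jaw":1},{"rot":[0,0,10],"xyz":[-4,-35,0],"jaw":1},{"rot":[0,0,9],"xyz":[-6,-35,0],"jaw":1}]'
python3 -m pendant '[{"rot":[0,0,10],"xyz":[-6,-33,0],"jaw":1},{"rot":[0,0,0],"xyz":[1,-9,0],"jaw":1},{"rot":[0,0,0],"xyz":[2,-9,0],"jaw":1},{"rot":[0,0,1],"xyz":[1,-9,0],"jaw":1},{"rot":[0,0,0],"xyz":[0,0,0],"jaw":1},{"rot":[0,0,0],"xyz":[0,0,0],"jaw":1},{"rot":[0,0,0],"xyz":[0,0,0],"jaw":1},{"rot":[0,0,0],"xyz":[0,0,0],"jaw":1}]'
python3 -c "
from plan import *
from h import *
st()
b=cam('top')['pixels'];a=cam('scene')['pixels']
B=cv2.resize(b[240:300,120:200],(400,300),interpolation=cv2.INTER_CUBIC);A=cv2.resize(a[115:175,345:425],(400,300),interpolation=cv2.INTER_CUBIC)
I=np.clip(np.hstack([B,A])*1.3,0,255).astype(np.uint8)
cv2.imwrite('pics/z2.png',I[:,:,::-1])
plan(([560,305,52],0,76,2,1),([560,305,48],0,76,2,1),(None,0,76,4,0))"
```

```text
t: 24.8
tcp_pos: [559.5, 166.5, 174.4]
eef_rot: [1.568, 0.425, 1.569]
force: [-0.7, -0.2, -5.0]
grip_width: 0.668
t: 25.8
tcp_pos: [559.2, 145.9, 119.8]
eef_rot: [1.571, 0.238, 1.572]
force: [-0.6, 0.3, -4.4]
grip_width: 0.664
t 25.80 joints [-0.25  0.87  1.8   1.24  1.47 -1.11] G [559.1 308.2  80.5] x [-0.001  0.972 -0.235] z [ 1.     0.001 -0.   ] F [-0.6  0.3 -4.4] grip 0.664
python3 -m pendant '[{"rot":[0,0,0],"xyz":[2,-14,0],"jaw":1},{"rot":[0,0,0],"xyz":[2,-13,1],"jaw":1},{"rot":[0,0,0],"xyz":[0,-2,0],"jaw":1},{"rot":[0,0,0],"xyz":[1,-2,0],"jaw":1},{"rot":[0,0,0],"xyz":[0,0,0],"jaw":0},{"rot":[0,0,0],"xyz":[0,0,0],"jaw":0},{"rot":[0,0,0],"xyz":[0,0,0],"jaw":0},{"rot":[0,0,0],"xyz":[0,0,0],"jaw":0}]'
end grasp pt [560.1 305.7  49.1]
```

View pics/z2.png

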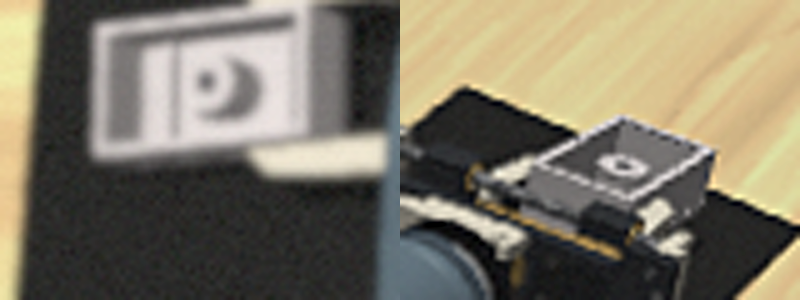

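The boss is clearly visible in the hollow at crop (225,88), so this cover is sound. I'll lay it down.

```bash
python3 -m pendant '[{"rot":[0,0,0],"xyz":[2,-14,0],"jaw":1},{"rot":[0,0,0],"xyz":[2,-13,1],"jaw":1},{"rot":[0,0,0],"xyz":[0,-2,0],"jaw":1},{"rot":[0,0,0],"xyz":[1,-3,0],"jaw":1},{"rot":[0,0,0],"xyz":[0,0,0],"jaw":1},{"rot":[0,0,0],"xyz":[0,0,0],"jaw":0},{"rot":[0,0,0],"xyz":[0,0,0],"jaw":0},{"rot":[0,0,0],"xyz":[0,0,0],"jaw":0}]'
python3 -m pendant '[{"rot":[0,0,0],"xyz":[0,0,0],"jaw":0},{"rot":[0,0,0],"xyz":[-30,0,0],"jaw":0},{"rot":[0,0,0],"xyz":[-40,0,0],"jaw":0},{"rot":[0,0,-5],"xyz":[-20,30,0],"jaw":0},{"rot":[0,0,-10],"xyz":[0,50,0],"jaw":0},{"rot":[0,0,-10],"xyz":[0,50,0],"jaw":0},{"rot":[0,0,-10],"xyz":[0,50,0],"jaw":0},{"rot":[0,0,0],"xyz":[0,0,0],"jaw":0}]'
python3 -c "
from plan import *
from h import *
st()
a=cam('scene');b=cam('top')
A=cv2.resize(a['pixels'][60:310,240:440],None,fx=2,fy=2);B=cv2.resize(b['pixels'][200:450,60:260],None,fx=2,fy=2)
cv2.imwrite('pics/s6.png',np.hstack([A,B])[:,:,::-1])
d=np.array([np.sin(np.radians(20)),np.cos(np.radians(20))]);g=np.array([479,-127.7])+32*d
print(g)
plan(([*g,135],-20,0,11,0),([*g,23],-20,0,3,0),([*g,23],-20,0,2,0))"
```

```text
t: 26.9
tcp_pos: [560.2, 143.2, 87.3]
eef_rot: [1.571, 0.238, 1.572]
force: [-0.2, -0.3, -0.3]
grip_width: 0.94
t: 27.9
tcp_pos: [560.5, 136.4, 272.7]
eef_rot: [1.557, 0.85, 1.566]
force: [1.0, -0.5, 0.0]
grip_width: 1.0
t 27.90 joints [-0.17  0.45  1.73  0.77  1.22 -0.55] G [561.1 246.6 147.2] x [ 0.003  0.66  -0.751] z [1.    0.005 0.009] F [ 1.  -0.5  0. ] grip 1.000
[489.94464459 -97.62983613]
python3 -m pendant '[{"rot":[2,-1,-4],"xyz":[-20,-13,-8],"jaw":0},{"rot":[1,0,-3],"xyz":[-18,-14,-7],"jaw":0},{"rot":[2,-1,-4],"xyz":[-16,-16,-7],"jaw":0},{"rot":[2,-1,-4],"xyz":[-15,-17,-5],"jaw":0},{"rot":[2,0,-4],"xyz":[-13,-18,-4],"jaw":0},{"rot":[2,-1,-3],"xyz":[-11,-18,-3],"jaw":0},{"rot":[1,-1,-4],"xyz":[-10,-20,-2],"jaw":0},{"rot":[2,0,-4],"xyz":[-7,-20,-1],"jaw":0}]'
python3 -m pendant '[{"rot":[2,-1,-4],"xyz":[-5,-20,0],"jaw":0},{"rot":[2,-1,-3],"xyz":[-3,-21,1],"jaw":0},{"rot":[1,0,-4],"xyz":[-1,-20,2],"jaw":0},{"rot":[0,0,0],"xyz":[37,0,0],"jaw":0},{"rot":[0,0,0],"xyz":[38,0,1],"jaw":0},{"rot":[0,0,0],"xyz":[37,0,0],"jaw":0},{"rot":[0,0,0],"xyz":[0,0,0],"jaw":0},{"rot":[0,0,0],"xyz":[0,0,0],"jaw":0}]'
end grasp pt [489.3 -97.1  22.9]
```

View pics/s6.png

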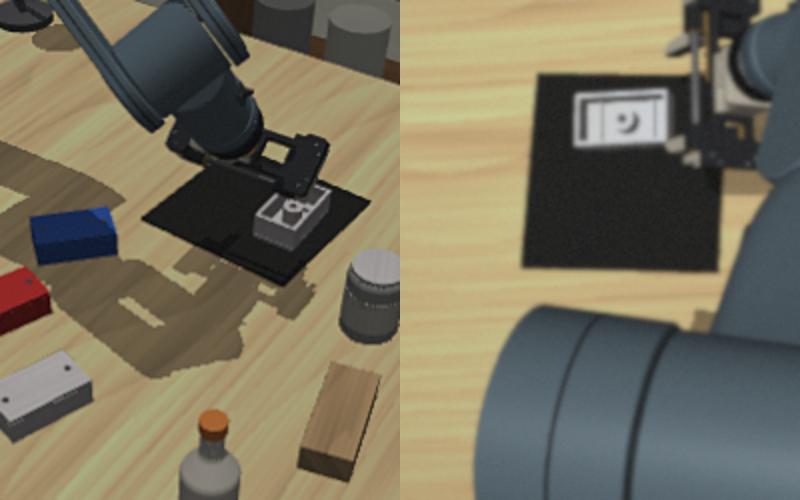

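The second cover lies flat on the mat, open side up with its boss visible (top crop (622,118)). Next is the last cover.

```bash
python3 -m pendant '[{"rot":[2,-1,-4],"xyz":[-20,-13,-8],"jaw":0},{"rot":[1,0,-3],"xyz":[-18,-14,-7],"jaw":0},{"rot":[2,-1,-4],"xyz":[-16,-16,-7],"jaw":0},{"rot":[2,-1,-4],"xyz":[-15,-17,-5],"jaw":0},{"rot":[2,0,-4],"xyz":[-13,-18,-4],"jaw":0},{"rot":[2,-1,-3],"xyz":[-11,-18,-3],"jaw":0},{"rot":[1,-1,-4],"xyz":[-10,-20,-2],"jaw":0},{"rot":[2,0,-4],"xyz":[-7,-20,-1],"jaw":0}]'
python3 -m pendant '[{"rot":[2,-1,-4],"xyz":[-5,-20,0],"jaw":0},{"rot":[2,-1,-3],"xyz":[-3,-21,1],"jaw":0},{"rot":[1,0,-4],"xyz":[-1,-20,2],"jaw":0},{"rot":[0,0,0],"xyz":[37,0,0],"jaw":0},{"rot":[0,0,0],"xyz":[38,0,1],"jaw":0},{"rot":[0,0,0],"xyz":[37,0,0],"jaw":0},{"rot":[0,0,0],"xyz":[0,0,0],"jaw":0},{"rot":[0,0,0],"xyz":[0,0,0],"jaw":0}]'
python3 -m pendant '[{"rot":[0,0,0],"xyz":[0,0,0],"jaw":1},{"rot":[0,0,0],"xyz":[0,0,0],"jaw":1},{"rot":[0,0,0],"xyz":[0,0,0],"jaw":1},{"rot":[0,0,0],"xyz":[0,0,0],"jaw":1},{"rot":[0,0,0],"xyz":[-20,0,0],"jaw":1},{"rot":[0,0,0],"xyz":[-30,0,0],"jaw":1},{"rot":[0,0,0],"xyz":[-30,0,0],"jaw":1},{"rot":[0,0,0],"xyz":[-20,0,0],"jaw":1}]'
python3 -c "
from plan import *
st()
plan(([446,210,150],0,45,8,1),([446,400,150],0,90,8,1),([446,400,110],0,90,2,1),([446,400,97],0,90,3,1),([446,400,95],0,90,1,1),(None,0,90,2,1))"
```

```text
t: 29.0
tcp_pos: [503.8, -39.4, 298.2]
eef_rot: [1.765, 1.375, 1.503]
force: [-0.5, 0.4, -0.3]
grip_width: 0.997
t: 30.0
tcp_pos: [488.9, -98.6, 187.5]
eef_rot: [3.133, 1.558, 2.784]
force: [0.1, 0.3, -0.0]
grip_width: 1.006
t: 31.0
tcp_pos: [490.8, -97.9, 291.0]
eef_rot: [-2.991, 1.565, 2.946]
force: [0.2, 0.6, -1.7]
grip_width: 0.669
t 31.00 joints [-0.42  0.28  1.81 -0.    1.06 -0.07] G [489.9 -97.7 124. ] x [-0.005  0.001 -1.   ] z [ 0.94  -0.34  -0.005] F [ 0.2  0.6 -1.7] grip 0.669
python3 -m pendant '[{"rot":[-2,1,6],"xyz":[-2,18,-15],"jaw":1},{"rot":[-3,1,5],"xyz":[1,19,-14],"jaw":1},{"rot":[-2,1,6],"xyz":[5,20,-12],"jaw":1},{"rot":[-2,1,5],"xyz":[9,19,-11],"jaw":1},{"rot":[-3,1,6],"xyz":[12,19,-9],"jaw":1},{"rot":[-2,1,5],"xyz":[16,18,-7],"jaw":1},{"rot":[-3,1,6],"xyz":[20,17,-6],"jaw":1},{"rot":[-2,1,5],"xyz":[22,16,-4],"jaw":1}]'
python3 -m pendant '[{"rot":[0,0,6],"xyz":[18,0,0],"jaw":1},{"rot":[0,0,6],"xyz":[19,-1,0],"jaw":1},{"rot":[0,0,5],"xyz":[21,-3,0],"jaw":1},{"rot":[0,0,6],"xyz":[21,-5,1],"jaw":1},{"rot":[0,0,6],"xyz":[23,-8,0],"jaw":1},{"rot":[0,0,5],"xyz":[24,-9,0],"jaw":1},{"rot":[0,0,6],"xyz":[24,-12,0],"jaw":1},{"rot":[0,0,5],"xyz":[24,-14,0],"jaw":1}]'
python3 -m pendant '[{"rot":[0,0,0],"xyz":[0,-20,0],"jaw":1},{"rot":[0,0,0],"xyz":[0,-20,1],"jaw":1},{"rot":[0,0,0],"xyz":[0,-4,0],"jaw":1},{"rot":[0,0,0],"xyz":[1,-5,0],"jaw":1},{"rot":[0,0,0],"xyz":[0,-4,0],"jaw":1},{"rot":[0,0,0],"xyz":[0,-2,0],"jaw":1},{"rot":[0,0,0],"xyz":[0,0,0],"jaw":1},{"rot":[0,0,0],"xyz":[0,0,0],"jaw":1}]'
end grasp pt [445.6 400.4  93.6]
```

```bash
python3 -m pendant '[{"rot":[-2,1,6],"xyz":[-2,18,-15],"jaw":1},{"rot":[-3,1,5],"xyz":[1,19,-14],"jaw":1},{"rot":[-2,1,6],"xyz":[5,20,-12],"jaw":1},{"rot":[-2,1,5],"xyz":[9,19,-11],"jaw":1},{"rot":[-3,1,6],"xyz":[12,19,-9],"jaw":1},{"rot":[-2,1,5],"xyz":[16,18,-7],"jaw":1},{"rot":[-3,1,6],"xyz":[20,17,-6],"jaw":1},{"rot":[-2,1,5],"xyz":[22,16,-4],"jaw":1}]'
python3 -m pendant '[{"rot":[0,0,6],"xyz":[18,0,0],"jaw":1},{"rot":[0,0,6],"xyz":[19,-1,0],"jaw":1},{"rot":[0,0,5],"xyz":[21,-3,0],"jaw":1},{"rot":[0,0,6],"xyz":[21,-5,1],"jaw":1},{"rot":[0,0,6],"xyz":[23,-8,0],"jaw":1},{"rot":[0,0,5],"xyz":[24,-9,0],"jaw":1},{"rot":[0,0,6],"xyz":[24,-12,0],"jaw":1},{"rot":[0,0,5],"xyz":[24,-14,0],"jaw":1}]'
python3 -c "
from plan import *
st()
plan(([446,400,110],0,90,2,1),([446,400,97],0,90,3,1),([446,400,95],0,90,1,1),(None,0,90,2,1))"
```

```text
t: 32.0
tcp_pos: [445.7, 92.4, 267.1]
eef_rot: [1.58, 0.791, 1.582]
force: [-0.7, -0.2, -3.6]
grip_width: 0.665
t: 33.0
tcp_pos: [446.0, 233.2, 147.9]
eef_rot: [1.578, 0.007, 1.574]
force: [0.7, 0.7, -1.9]
grip_width: 0.666
t 33.00 joints [-0.13  0.84  2.07  1.44  1.59 -1.34] G [445.5 400.2 146.8] x [-0.003  1.    -0.007] z [ 1.     0.003 -0.007] F [ 0.7  0.7 -1.9] grip 0.666
python3 -m pendant '[{"rot":[0,0,0],"xyz":[0,-19,0],"jaw":1},{"rot":[0,0,0],"xyz":[0,-19,0],"jaw":1},{"rot":[0,0,0],"xyz":[0,-4,0],"jaw":1},{"rot":[0,0,0],"xyz":[0,-5,0],"jaw":1},{"rot":[0,0,0],"xyz":[0,-4,0],"jaw":1},{"rot":[0,0,0],"xyz":[0,-2,0],"jaw":1},{"rot":[0,0,0],"xyz":[0,0,0],"jaw":1},{"rot":[0,0,0],"xyz":[0,0,0],"jaw":1}]'
end grasp pt [445.1 399.8  93.8]
```

```bash
python3 -m pendant '[{"rot":[0,0,0],"xyz":[0,-18,0],"jaw":1},{"rot":[0,0,0],"xyz":[0,-18,0],"jaw":1},{"rot":[0,0,0],"xyz":[0,-5,0],"jaw":1},{"rot":[0,0,0],"xyz":[0,-5,0],"jaw":1},{"rot":[0,0,0],"xyz":[0,-4,0],"jaw":1},{"rot":[0,0,0],"xyz":[0,-2,0],"jaw":1},{"rot":[0,0,0],"xyz":[0,0,0],"jaw":1},{"rot":[0,0,0],"xyz":[0,0,0],"jaw":1}]'
python3 -m pendant '[{"rot":[0,0,0],"xyz":[0,0,0],"jaw":0},{"rot":[0,0,0],"xyz":[0,0,0],"jaw":0},{"rot":[0,0,0],"xyz":[0,0,0],"jaw":0},{"rot":[0,0,0],"xyz":[-25,0,0],"jaw":0},{"rot":[0,0,0],"xyz":[-35,0,0],"jaw":0},{"rot":[0,0,-8],"xyz":[2,50,0],"jaw":0},{"rot":[0,0,-7],"xyz":[-3,50,0],"jaw":0},{"rot":[0,0,-10],"xyz":[9,42,0],"jaw":0}]'
python3 -c "
from plan import *
st()
plan(([446,395,200],0,0,7,0),([446,402,195],0,0,1,0))"
```

```text
t: 34.0
tcp_pos: [445.3, 232.3, 97.1]
eef_rot: [1.578, 0.008, 1.575]
force: [-0.1, 0.3, -2.2]
grip_width: 0.665
t: 35.0
tcp_pos: [446.8, 198.2, 236.2]
eef_rot: [1.58, 0.448, 1.575]
force: [-0.1, 0.6, -0.8]
grip_width: 1.001
t 35.00 joints [-0.17  0.47  2.07  1.17  1.3  -0.94] G [446.1 348.7 163.8] x [-0.004  0.901 -0.433] z [ 1.     0.    -0.009] F [-0.1  0.6 -0.8] grip 1.001
python3 -m pendant '[{"rot":[0,0,-9],"xyz":[6,34,0],"jaw":0},{"rot":[0,0,-9],"xyz":[5,35,-1],"jaw":0},{"rot":[0,0,-10],"xyz":[3,35,0],"jaw":0},{"rot":[0,0,-9],"xyz":[2,35,0],"jaw":0},{"rot":[0,0,-9],"xyz":[0,35,0],"jaw":0},{"rot":[0,0,-9],"xyz":[0,34,-1],"jaw":0},{"rot":[0,0,-9],"xyz":[-2,34,0],"jaw":0},{"rot":[0,0,0],"xyz":[5,7,0],"jaw":0}]'
end grasp pt [444.4 402.6 194.8]
```

```bash
python3 -m pendant '[{"rot":[0,0,-9],"xyz":[6,34,0],"jaw":0},{"rot":[0,0,-9],"xyz":[5,35,-1],"jaw":0},{"rot":[0,0,-10],"xyz":[3,35,0],"jaw":0},{"rot":[0,0,-9],"xyz":[2,35,0],"jaw":0},{"rot":[0,0,-9],"xyz":[0,35,0],"jaw":0},{"rot":[0,0,-9],"xyz":[0,34,-1],"jaw":0},{"rot":[0,0,-9],"xyz":[-2,34,0],"jaw":0},{"rot":[0,0,0],"xyz":[5,7,0],"jaw":0}]'
python3 -c "
from plan import *
from h import *
st()
a=cam('scene');save(a,'s7')
exp=proj(a,[[x,y,z] for x in(415,477) for y in(384,422) for z in(6,116)]);print('expected box',exp.min(0),exp.max(0))
h=cv2.cvtColor(a['pixels'],cv2.COLOR_RGB2HSV).astype(int)
m=((h[...,1]<40)&(h[...,2]>75)).astype(np.uint8)
n,l,s,c=cv2.connectedComponentsWithStats(m)
for i in range(1,n):
    if s[i,4]>100 and 280<c[i][0]<430 and 70<c[i][1]<230: print(s[i],c[i])
plan(([446,402,98],0,0,3,0),(None,0,0,5,1))"
```

```text
t: 36.0
tcp_pos: [443.7, 404.5, 362.1]
eef_rot: [2.099, 1.558, 2.108]
force: [-0.2, 0.1, -0.1]
grip_width: 1.001
t 36.00 joints [0.55 0.38 1.47 0.01 1.29 0.54] G [442.6 406.3 195.1] x [-0.006  0.011 -1.   ] z [ 1.     0.008 -0.006] F [-0.2  0.1 -0.1] grip 1.001
expected box [348.92598785 109.17562099] [376.43394569 154.06870868]
[351 110  25  12 151] [363.24503311 115.60264901]
[368 148  38  28 294] [386.01360544 162.34013605]
[415 184  29  22 455] [429.23076923 194.20879121]
python3 -m pendant '[{"rot":[0,0,0],"xyz":[32,-1,1],"jaw":0},{"rot":[0,0,0],"xyz":[31,-1,1],"jaw":0},{"rot":[0,-1,-1],"xyz":[32,-1,1],"jaw":0},{"rot":[0,0,0],"xyz":[0,0,0],"jaw":1},{"rot":[0,0,0],"xyz":[0,0,0],"jaw":1},{"rot":[0,0,0],"xyz":[0,0,0],"jaw":1},{"rot":[0,0,0],"xyz":[0,0,0],"jaw":1},{"rot":[0,0,0],"xyz":[0,0,0],"jaw":1}]'
end grasp pt [447.  400.8  98.2]
```

The upper end of the cover is seen at (363,116), inside the expected box, so it stands.

```bash
python3 -m pendant '[{"rot":[0,0,0],"xyz":[32,-1,1],"jaw":0},{"rot":[0,0,0],"xyz":[31,-1,1],"jaw":0},{"rot":[0,0,-1],"xyz":[32,-1,1],"jaw":0},{"rot":[0,0,0],"xyz":[0,0,0],"jaw":1},{"rot":[0,0,0],"xyz":[0,0,0],"jaw":1},{"rot":[0,0,0],"xyz":[0,0,0],"jaw":1},{"rot":[0,0,0],"xyz":[0,0,0],"jaw":1},{"rot":[0,0,0],"xyz":[0,0,0],"jaw":1}]'
python3 -c "
from plan import *
st()
plan(([446,395,118],0,0,1,1),([446,315,105],0,75,8,1),([446,308,80],0,76,3,1),(None,0,76,4,1))"
```

```text
t: 37.05
tcp_pos: [447.0, 400.1, 268.1]
eef_rot: [-2.256, 1.562, -2.252]
force: [-1.6, -0.7, 6.2]
grip_width: 0.664
t 37.05 joints [ 0.55  0.47  1.58 -0.    1.1   0.54] G [446.1 399.  101.1] x [-0.005 -0.007 -1.   ] z [ 1.     0.004 -0.005] F [-1.6 -0.7  6.2] grip 0.664
python3 -m pendant '[{"rot":[0,0,0],"xyz":[-17,-5,-1],"jaw":1},{"rot":[0,0,10],"xyz":[4,-37,0],"jaw":1},{"rot":[0,0,9],"xyz":[2,-38,0],"jaw":1},{"rot":[0,0,10],"xyz":[1,-37,0],"jaw":1},{"rot":[0,0,9],"xyz":[-1,-37,-1],"jaw":1},{"rot":[0,0,9],"xyz":[-3,-36,0],"jaw":1},{"rot":[0,0,10],"xyz":[-4,-35,0],"jaw":1},{"rot":[0,0,9],"xyz":[-5,-34,1],"jaw":1}]'
python3 -m pendant '[{"rot":[0,0,9],"xyz":[-6,-33,0],"jaw":1},{"rot":[0,0,1],"xyz":[0,-9,0],"jaw":1},{"rot":[0,0,0],"xyz":[-1,-10,0],"jaw":1},{"rot":[0,0,0],"xyz":[0,-10,0],"jaw":1},{"rot":[0,0,0],"xyz":[0,0,0],"jaw":1},{"rot":[0,0,0],"xyz":[0,0,0],"jaw":1},{"rot":[0,0,0],"xyz":[0,0,0],"jaw":1},{"rot":[0,0,0],"xyz":[0,0,0],"jaw":1}]'
end grasp pt [445.4 307.5  78.7]
```

```bash
python3 -m pendant '[{"rot":[0,0,0],"xyz":[-17,-5,-1],"jaw":1},{"rot":[0,0,10],"xyz":[4,-37,0],"jaw":1},{"rot":[0,0,9],"xyz":[2,-38,0],"jaw":1},{"rot":[0,0,10],"xyz":[1,-37,0],"jaw":1},{"rot":[0,0,9],"xyz":[-1,-37,-1],"jaw":1},{"rot":[0,0,9],"xyz":[-3,-36,0],"jaw":1},{"rot":[0,0,10],"xyz":[-4,-35,0],"jaw":1},{"rot":[0,0,9],"xyz":[-5,-34,1],"jaw":1}]'
python3 -m pendant '[{"rot":[0,0,9],"xyz":[-6,-33,0],"jaw":1},{"rot":[0,0,1],"xyz":[0,-9,0],"jaw":1},{"rot":[0,0,0],"xyz":[-1,-10,0],"jaw":1},{"rot":[0,0,0],"xyz":[0,-10,0],"jaw":1},{"rot":[0,0,0],"xyz":[0,0,0],"jaw":1},{"rot":[0,0,0],"xyz":[0,0,0],"jaw":1},{"rot":[0,0,0],"xyz":[0,0,0],"jaw":1},{"rot":[0,0,0],"xyz":[0,0,0],"jaw":1}]'
python3 -c "
from plan import *
st()
plan(([446,305,52],0,76,2,1),([446,305,47],0,76,3,1),(None,0,76,3,0))"
```

```text
t: 38.05
tcp_pos: [446.8, 172.7, 176.9]
eef_rot: [1.575, 0.435, 1.576]
force: [-1.0, -0.1, -3.2]
grip_width: 0.668
t: 39.05
tcp_pos: [445.6, 146.2, 121.7]
eef_rot: [1.58, 0.264, 1.579]
force: [-0.1, 0.0, -2.6]
grip_width: 0.666
t 39.05 joints [-0.31  0.8   2.08  1.19  1.4  -1.31] G [444.3 307.4  78.1] x [-0.008  0.965 -0.261] z [ 1.     0.006 -0.009] F [-0.1  0.  -2.6] grip 0.666
python3 -m pendant '[{"rot":[0,0,1],"xyz":[2,-15,0],"jaw":1},{"rot":[0,0,0],"xyz":[2,-14,1],"jaw":1},{"rot":[0,0,0],"xyz":[1,-2,0],"jaw":1},{"rot":[0,0,0],"xyz":[0,-1,0],"jaw":1},{"rot":[0,0,0],"xyz":[0,-2,0],"jaw":1},{"rot":[0,0,0],"xyz":[0,0,0],"jaw":0},{"rot":[0,0,0],"xyz":[0,0,0],"jaw":0},{"rot":[0,0,0],"xyz":[0,0,0],"jaw":0}]'
end grasp pt [445.1 304.5  46.8]
```

```bash
python3 -m pendant '[{"rot":[0,0,1],"xyz":[2,-15,0],"jaw":1},{"rot":[0,0,0],"xyz":[2,-14,1],"jaw":1},{"rot":[0,0,0],"xyz":[1,-2,0],"jaw":1},{"rot":[0,0,0],"xyz":[0,-1,0],"jaw":1},{"rot":[0,0,0],"xyz":[0,-2,0],"jaw":1},{"rot":[0,0,0],"xyz":[0,0,0],"jaw":0},{"rot":[0,0,0],"xyz":[0,0,0],"jaw":0},{"rot":[0,0,0],"xyz":[0,0,0],"jaw":0}]'
python3 -m pendant '[{"rot":[0,0,0],"xyz":[0,0,0],"jaw":0},{"rot":[0,0,0],"xyz":[-30,0,0],"jaw":0},{"rot":[0,0,0],"xyz":[-40,0,0],"jaw":0},{"rot":[0,0,-5],"xyz":[-20,30,0],"jaw":0},{"rot":[0,0,-10],"xyz":[0,50,0],"jaw":0},{"rot":[0,0,-10],"xyz":[0,50,0],"jaw":0},{"rot":[0,0,-10],"xyz":[-20,50,0],"jaw":0},{"rot":[0,0,-5],"xyz":[-40,20,0],"jaw":0}]'
python3 -m pendant '[{"rot":[0,0,0],"xyz":[-40,-20,0],"jaw":0},{"rot":[0,0,0],"xyz":[-40,-20,0],"jaw":0},{"rot":[0,0,0],"xyz":[-40,-20,0],"jaw":0},{"rot":[0,0,0],"xyz":[-20,-20,0],"jaw":0},{"rot":[0,0,0],"xyz":[0,0,0],"jaw":0},{"rot":[0,0,0],"xyz":[0,0,0],"jaw":0},{"rot":[0,0,0],"xyz":[0,0,0],"jaw":0},{"rot":[0,0,0],"xyz":[0,0,0],"jaw":0}]'
python3 -c "
from plan import *
from h import *
st()
a=cam('scene');b=cam('top');save(b,'top8');save(a,'scene8')
A=a['pixels'][80:430,120:460];B=b['pixels'][130:480,110:530]
cv2.imwrite('pics/fin.png',np.hstack([A,B])[:,:,::-1])"
```

```text
t: 40.05
tcp_pos: [446.3, 142.5, 87.5]
eef_rot: [1.58, 0.246, 1.578]
force: [0.2, -0.1, 0.2]
grip_width: 0.939
t: 41.05
tcp_pos: [447.5, 109.8, 326.7]
eef_rot: [1.583, 0.949, 1.588]
force: [0.5, 0.2, 0.2]
grip_width: 0.996
t: 42.05
tcp_pos: [449.9, -37.8, 390.3]
eef_rot: [1.588, 0.944, 1.591]
force: [0.8, -0.1, -0.7]
grip_width: 1.005
t 42.05 joints [-0.54  0.16  1.78  0.52  1.57 -0.65] G [447.9  60.1 255. ] x [-0.012  0.586 -0.81 ] z [ 1.     0.007 -0.01 ] F [ 0.8 -0.1 -0.7] grip 1.005
```

View pics/fin.png

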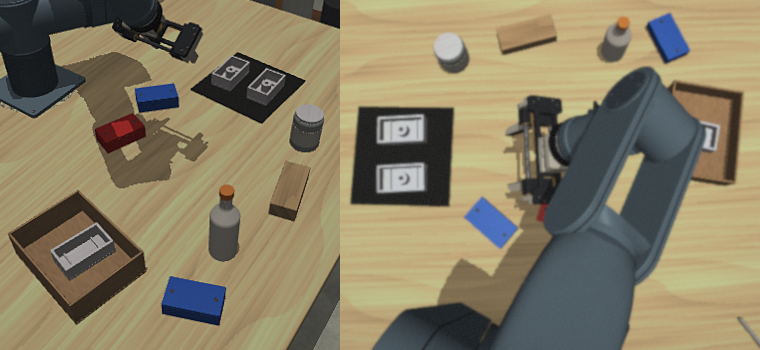

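Both covers with a boss lie open side up on the mat (top crop (402,129) and (401,178)), and the reject is in the box (scene crop (83,250)). I'll run one numeric check, then hand in.

```bash
python3 -c "
from m import *
g=lambda h:(h[...,1]<45)&(h[...,2]>110)
S2=[];
for c,box,n in((T,(125,225,235,340),'top'),(S,(300,430,130,205),'scene')):
    for a,k in blobs(c,g,150):
        k=k.reshape(-1,2);u=k.mean(0)
        if box[0]<u[0]<box[1] and box[2]<u[1]<box[3]:
            r=cv2.minAreaRect(plane(c,k,44)[:,:2].astype(np.float32));print(n,a,'c',np.array(r[0]),'size',np.array(r[1]))
h0=cv2.imread('pics/top0.png').astype(int);d=np.abs(h0-T['pixels'][:,:,::-1]).max(2)
for n,(x,y) in dict(tin=(221,182),offcut=(297,163),bottle=(387,172)).items(): print(n,'median diff',np.median(d[y-25:y+25,x-28:x+28]),'p98',np.percentile(d[y-25:y+25,x-28:x+28],98))
manip.sign_off()"
```

```text
top 1280.5 c [444.6 339.3] size [ 65.2 113.4]
top 1207.5 c [560.2 340.2] size [ 65.7 110.9]
scene 351.0 c [718.3 280.1] size [69.6 69. ]
tin median diff 25.0 p98 29.0
offcut median diff 23.0 p98 28.0
bottle median diff 24.0 p98 28.0
the job is handed in; nothing more can be done
```

I turned all three covers over and put them where they belong, and I handed the job in at about 42 s of the 72 s allowed. Each cover was stood on its end on the mat, re-gripped from above and turned open side up.

- **Reject:** the first cover I turned had no boss. I showed its underside while it was over the mat, well away from the box. It now lies flat in the box, with only the two ribs visible.
- **Sound covers:** the other two have bosses. They lie open side up on the mat, side by side, centred at about (445,339) and (560,340) mm. The mat centre is about (503,345).

**Last checks**
- **Flat on the mat:** both rims measured about 65 x 112 mm at 44 mm height, which fits flat covers. I judged flatness only from this one view and did not measure it from two. The scene camera mask picked up the tin instead of the covers, so it confirmed nothing.
- **Bottle, tin and offcut:** they look unmoved. The picture comparison showed an even brightness change of about 25 levels over all three, from lighting or exposure, with no displaced edges.
- **Arm:** it was clear of everything, and the force reading was near zero.

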